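Fit the charged cell in the pressure logger and clamp its hatch down

ROBOT

A 6-joint arm with a two-finger parallel gripper is mounted at the origin on a cart in front of the work surface, level with it; the furniture and walls round the work are solid. World frame = base frame: x ahead of the robot, y to its left, z up, the work surface at z = 0. Lengths are in m, angles in degrees, forces in N, time in s.
With the tool pointing down it reaches from about 0.4 to 0.825 m from the base axis. Payload 7 kg.
Tool frame: the origin (TCP) lies midway between the tips of the shut fingers; the grasp point (between the pads) lies 19 mm behind it; z points along the fingers, y is the line along which they close (so a half turn about z gives the same grasp; the last joint's range is limited). The gripper opens to 88 mm and grips with 3 to 60 N. Pads are 19 mm wide; open, the fingers measure 130 mm over their backs; the gripper's body (78 mm by 193 mm) begins 47 mm behind the grasp point.
Start: joints at [90.075, 20.546, 0.682, 0, -70.136, -16.507], TCP at [0.191, 0.647, 0.196] pointing down, gripper open.
Joint ranges: [-176.03, 176.03], [-82.01, 121.73], [-58.28, 71.71], [-173.87, 95.51], [-174.79, -0.11], [-173.66, 173.66]. Speed limits (degrees/s): [136.94, 136.94, 172.46, 180, 180, 180].

INTERFACE

Orientations are given as [roll, pitch, yaw] about the fixed x, y, z axes, in that order (R = Rz(yaw) Ry(pitch) Rx(roll)).
In Python, from plant import ctrl gives the robot as it stands. The module is installed in compiled form; this text tells all that it offers.
- The arm moves only by the tool send_rows, never from a script. Its argument "plan" is a list that holds one entry, the list of rows, each a list of 6 numbers: the shift along the tool's x, y, z in cm, then the turn, a rotation vector about the tool's x, y, z in degrees. A call has 1 to 8 rows; each row is the pose to reach, as a shift and turn from the pose commanded when the call began, along the tool's axes at that moment; what a row does not reach only later rows make up. A row lasts 1/12 s, in which the tool goes at most 41.7 mm and 7.16 degrees, less where a joint would pass 70% of its speed; a pose out of reach is approached as far as the arm can. A call with a gripper value outside its range is refused whole. "fingers" is the opening, from 0 (shut) to 1 (fully open), set as the call begins (left out, the last holds). The fingers move at their own pace and stop on an object; the grip force is fixed at half the most. Time passes only in rows, so rows that repeat a pose let the fingers close. It gives the time, the measured TCP pose, the force, the opening and the grip force at its end, in the units of the state.
- ctrl.get_obs(): the state, without advancing time (a new reading comes with each control period).
- ctrl.snapshot(name): name is "scene" or "top"; returns a dict with "img" (384x512x3 uint8, red, green, blue), "K" (3x3 intrinsics, pixels), "k1" (the pictures are not rectified: a ray, as slopes to the right and down, at radius r is drawn at 1 + k1 r^2 times it, then the intrinsics apply), "pose" (4x4, takes a point from camera to world coordinates). Camera axes: x right, y down, z forward; pixel columns grow to the right and rows downward; lengths in m; the calibration is good to about 2 mm. A picture is of the moment at which its call begins. There is no depth.
- ctrl.close_job(): hands the job in; it is judged then, once.
The state is a dict: "clock": time; "joint_pos": joint angles; "qvel": joint speeds; "tau": joint torques, N m; "tool_pos": TCP position; "orientation": TCP orientation; "force": force on the tool from outside, world axes, zero at the start; "moment": the same for the moment, N m; "opening": finger opening in m; "gripper_force": force on a finger pad.
Only numpy, scipy, OpenCV 4.12 (cv2) and the standard library are available. Lean on these libraries where they do the work, as an engineer would, in place of code of your own. Each camera call takes 0.05 s, during which the arm holds its last target. There are 200 camera calls.

TASK

Take the blue cell out of the charger and fit it in the open battery bay of the pressure logger: flat end pushed back against the coil spring, button end then let down against the plain contact, so that it lies level in its cradle. Then shut the yellow hatch and swing the red-tabbed clamp over its front edge until it snaps fully home and the hatch is pulled down on its seal. Leave the orange cell in the charger, and do not shift the tip box or the loose pipette.

Things in the scene. Friction and masses are not known exactly. Their poses are not given: they have to be found in the camera images.
- logger: Pressure logger, fixed grey case 182 x 104 x 46 mm, black corner boots 49 high, lying on its face. Origin on the table; x along the bay from the clamp end (low x) to the hinge and brass ports, z up. In its frame, mm: case x -70..112, y -52..52; open bay x -58..46, y -44..44, floor z 8. The hatch lies over the bay when shut.
- cradle (a point): Middle of the seat for the cell in the logger's bay, at logger (-6, 0, 28) mm: the seated cell's axis runs along logger x here, button tip at x 29, flat end at x -41. Rib under the cell 14 wide, top z 17.5. Cheeks 24 apart with flared tops (to z 29) at x -40..-30 and 8..18; between them 35 mm clear on both sides of the cell for fingers, down to z 8.
- spring_face (a point): Face of the spring end block, logger (-46, 0, 28) mm; block 32 wide, top z 37. With both ends walled so, the 70 mm cell goes in only flat end low, button end 15 to 35 degrees up, and is then levelled while it presses the spring.
- contact_face (a point): Plain contact for the button end, a bright plate on the other end block, logger (29, 0, 28) mm; block 32 wide, top z 37.
- spring (a joint): Coil spring in the bay, m of compression: 0 free, at most 0.0105, 450 N/m. Its rounded tip (radius 7 mm) stands at logger x -34, z 28 mm when free and moves toward low x; about 0.007 with the cell home.
- blue_cell: Blue round cell 21 mm across, 70 long, about 70 g, white band near the button end. Origin at its centre; x runs along it from the flat end (-35 mm) to the button tip (+35 mm; button 6.4 across, 2 high). Starts reclining in one of the charger's two bays.
- blue_cell_button (a point): Tip of the blue cell's button end, on its axis.
- blue_cell_flat (a point): Centre of the blue cell's flat end.
- hatch (a joint): Yellow hatch of the logger, 100 mm wide, 4 thick. 0 = pulled down shut, 0.02 = lying loose on its sprung seal, grows as it opens upward to 2.0 rad; upright at 1.57. Slight friction holds it open above about 1.1 rad; below 0.95 it falls shut by itself, gently. Foam on its inside clears the seated cell by about 1.5 mm.
- hatch_hinge (a point): On the hatch's hinge axis (along logger y), at logger (53, 0, 49.5) mm.
- hatch_edge (a point): Middle of the hatch's rounded front bead (radius 4 mm), 129 mm from the hinge axis.
- clamp (a joint): Over-centre clamp on the logger's low-x end: two wire arms, a white roller bar, a red tab. 0 = home, tab up, roller over the hatch's bead; grows as it swings out and down toward low x, 1.57 = tab level, at most 1.7 rad. Stays where left. On the shut hatch it meets the bead near 0.3 rad, takes some 3 to 6 N at the tab and snaps over. When home, it bars the hatch.
- clamp_pivot (a point): On the clamp's pivot axis (along logger y), at logger (-86, 0, 26) mm.
- clamp_tab (a point): Middle of the red tab, 50 mm from the pivot (at home 50 above it and 2 toward low x). Tab 26 mm wide along the pivot axis, 5 thick, 30 to 62 mm out from the pivot. Pinch it across its width, fingertips no nearer the pivot than 38 mm, where a wider bridge and the arms begin.
- charger: Fixed light grey wedge charger, black bays, 116 x 132 mm, 71 high at its back (+x). Origin on the table. Its bed rises at 28 degrees toward +x from x -55, z 14.5 mm. Bays at y 30 and -30: each cell lies up the slope, button end high, axis 20.5 above the bed, centre at x -16, z 58.5, on a rib 14 wide and 10 high; its middle 40 mm is free for fingers. Lift square to the bed.
- orange_cell: Orange cell of the same size in the charger's other bay (origin at its centre, x toward its button). Stays there.
- tip_box: Clear pipette tip box with lid, 93 x 123 x 63 mm, loose, between logger and charger. Origin under its centre. Leave alone.
- loose_pipette: White hand pipette, 230 x 47 x 24 mm, lying loose along its x near the table's front edge between logger and charger. Origin under its middle. Leave alone.
There are look-alikes about, which are no part of the job. Several things have the shape of the blue_cell; the one meant has the colours described above.

How it is judged:
By the outcome, as a careful person would: the job done as asked, in the order asked, and still so for the second after the job is handed in, with the robot touching nothing.
It also fails if it takes over 62 s, if anything falls off the work surface, if the arm or the gripper's body presses on something with over 40 N, if the wrist force passes 120 N, or if a joint passes its speed limit or range.

## Working session

There is one attempt and no reset: what is moved stays moved. The work goes in short steps, Python scripts to look and compute and a tool call to move; the robot and the scene stay as the last step left them, time stands still between calls to the robot, and variables do not carry over. Pictures are saved under pics/ and viewed, at most 10 in all, crops included, and the job is handed in when it is done.

Besides the shell and the picture viewer there is one more tool, called after "Emit:" by a JSON object that holds its "name" and its "arguments". send_rows: Moves the arm, as the interface text tells. Its arguments: {"type":"object","properties":{"plan":{"type":"array","items":{"type":"array","items":{"type":"array","items":{"type":"number"}}}},"fingers":{"type":"number"}},"required":["plan"]}

```bash
mkdir -p pics
python3 - <<'E'
from plant import ctrl
import cv2,numpy as np
for n in("scene","top"):
    s=ctrl.snapshot(n); cv2.imwrite(f"pics/{n}0.png",cv2.resize(s["img"][:,:,::-1],(800,600),interpolation=cv2.INTER_CUBIC)); np.savez(f"{n}0.npz",**s)
    print(n,s["K"].tolist(),s["k1"],np.round(s["pose"],4).tolist())
o=ctrl.get_obs();print(o)
E
```

```text
scene [[388.1968923061554, 0.0, 256.9826287894319], [0.0, 388.1968923061554, 190.0322962594382], [0.0, 0.0, 1.0]] -0.024109645042207993 [[0.8758, -0.3284, 0.3536, 0.0195], [-0.4822, -0.6249, 0.614, -0.8283], [0.0194, -0.7083, -0.7057, 1.0114], [0.0, 0.0, 0.0, 1.0]]
top [[347.1404411577454, 0.0, 259.48000960536433], [0.0, 347.1404411577454, 189.56069915424175], [0.0, 0.0, 1.0]] -0.07249800120810156 [[-0.0108, -0.9812, 0.1926, 0.3209], [-0.9999, 0.0096, -0.007, -0.0069], [0.005, -0.1927, -0.9812, 0.987], [0.0, 0.0, 0.0, 1.0]]
{'clock': 0.1, 'joint_pos': array([ 9.00762664e+01,  2.05882839e+01,  6.36921342e-01, -1.82697745e-02,
       -7.01360262e+01, -1.65089860e+01]), 'qvel': array([ 0.02968883, -0.02034528,  0.06916502,  0.02124446,  0.10917753,
       -0.08941444]), 'tau': array([-2.24352902e-03, -5.84158587e+01,  2.93751329e+01,  7.01546654e+00,
        1.01418103e-02, -5.26137683e-05]), 'tool_pos': array([0.19081644, 0.64693901, 0.19498802]), 'orientation': array([ 1.79911333e+02, -8.36784898e-03, -1.64389341e+01]), 'force': array([ 0.63229368,  1.11410894, -0.65238594]), 'moment': array([-0.00076878,  0.03617115,  0.06608149]), 'gripper_force': 0.0, 'opening': 0.08748808187991508}
```

View pics/scene0.png

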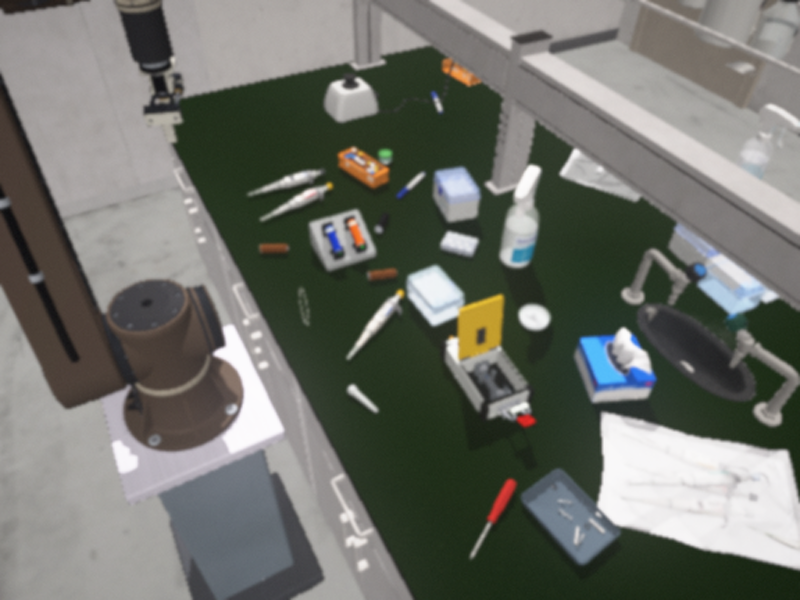

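View pics/top0.png

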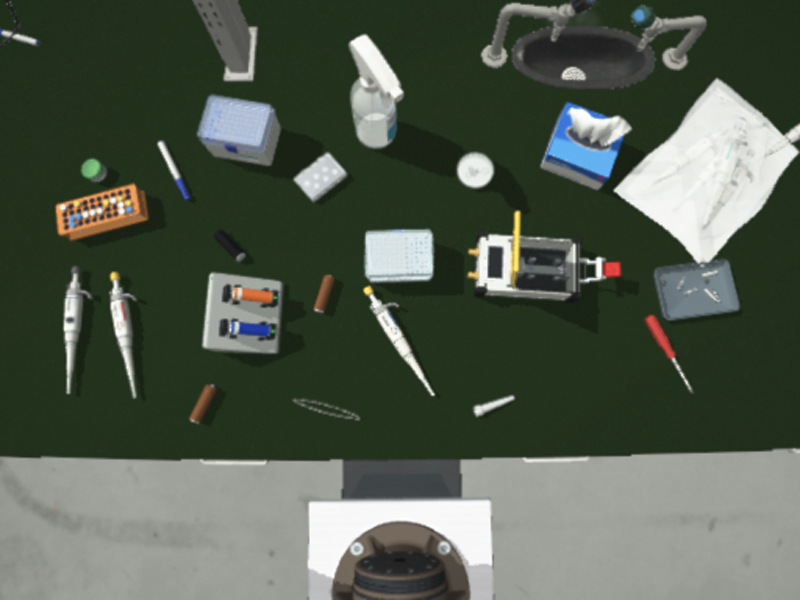

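Run:
```python
import cv2,numpy as np
t=np.load("top0.npz")["img"][:,:,::-1];s=np.load("scene0.npz")["img"][:,:,::-1]
f=lambda im,c,r:cv2.resize(im[r:r+60,c:c+80] if im is s else im[r:r+75,c:c+100],(400,300),interpolation=cv2.INTER_CUBIC)
a=np.hstack([f(t,112,165),f(t,297,130)]);b=np.hstack([f(s,185,125),f(s,275,215)])
cv2.imwrite("pics/crops.png",np.vstack([a,b]))
```

```text
(no output)
```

View pics/crops.png

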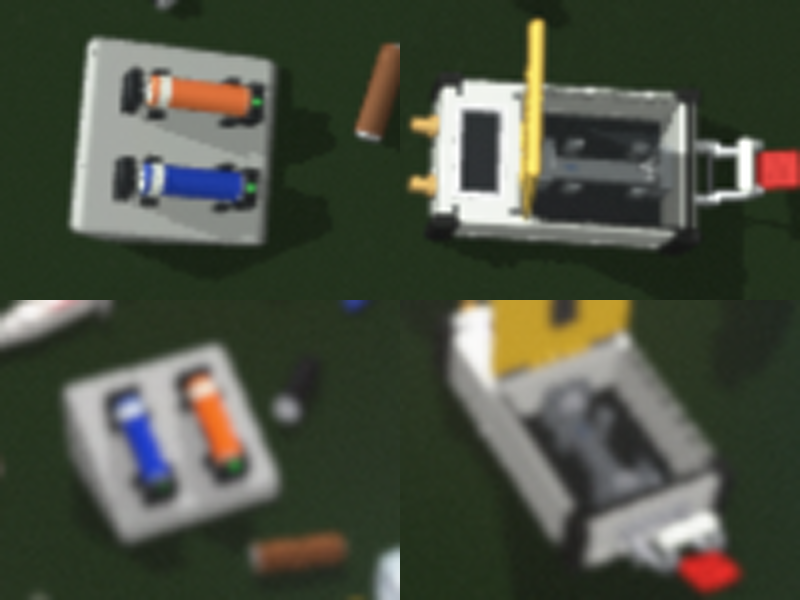

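```bash
cat > h.py <<'E'
import cv2,numpy as np
def load(n): return dict(np.load(n+".npz"))
def ray(s,uv):
    d=np.array([s["k1"],0,0,0],float)
    p=cv2.undistortPoints(np.array(uv,float).reshape(-1,1,2),s["K"],d).reshape(-1,2)
    # distortion here = 1+k1 r^2, same as OpenCV
    D=np.c_[p,np.ones(len(p))]@s["pose"][:3,:3].T
    return s["pose"][:3,3],D
def onz(s,uv,z):
    c,D=ray(s,uv); return c+D*((z-c[2])/D[:,2])[:,None]
def tri(s1,u1,s2,u2):
    c1,d1=ray(s1,[u1]);c2,d2=ray(s2,[u2]);A=np.c_[d1[0],-d2[0]]
    t=np.linalg.lstsq(A,c2-c1,rcond=None)[0];p=c1+d1[0]*t[0];q=c2+d2[0]*t[1]
    return (p+q)/2,np.linalg.norm(p-q)
def proj(s,P):
    P=np.atleast_2d(P);T=np.linalg.inv(s["pose"]);r=cv2.Rodrigues(T[:3,:3])[0]
    return cv2.projectPoints(P.astype(float),r,T[:3,3],s["K"],np.array([s["k1"],0,0,0],float))[0].reshape(-1,2)
def mask(s,f,roi):
    im=s["img"].astype(int);m=f(im[...,0],im[...,1],im[...,2]);k=np.zeros(m.shape,bool)
    c0,r0,c1,r1=roi;k[r0:r1,c0:c1]=m[r0:r1,c0:c1]
    n,l,st,ce=cv2.connectedComponentsWithStats(k.astype(np.uint8))
    i=1+np.argmax(st[1:,4]);return l==i,ce[i],st[i]
red=lambda r,g,b:(r>120)&(g<80)&(b<80)
blue=lambda r,g,b:(b>90)&(r<90)&(g<100)&(b>g+50)
orange=lambda r,g,b:(r>150)&(g>60)&(g<150)&(b<110)&(r>g+60)
yellow=lambda r,g,b:(r>120)&(g>90)&(b<90)
grey=lambda r,g,b:(r>95)&(abs(r-b)<45)
E
python3 - <<'E'
from h import *
T,S=load("top0"),load("scene0")
R={"red":(red,(375,155,410,190),(325,262,350,275)),"blue":(blue,(135,195,185,225),(200,135,235,175)),"orange":(orange,(135,175,185,200),(215,130,240,170)),"yellow":(yellow,(315,125,345,190),(285,180,330,230))}
for n,(f,a,b) in R.items():
    m1,c1,s1=mask(T,f,a);m2,c2,s2=mask(S,f,b)
    print(n,c1.round(1),s1[4],c2.round(1),s2[4],[np.round(x,4) for x in tri(T,c1,S,c2)])
    for m in(m1,m2):
        ys,xs=np.nonzero(m);print('  rect',[np.round(x,1) for x in cv2.minAreaRect(np.c_[xs,ys].astype(np.float32))])
for n,roi in(("charger",(122,165,188,232)),("logger",(300,143,375,195))):
    m,c,st=mask(T,grey,roi);h=cv2.findContours(m.astype(np.uint8),0,2)[0][0]
    print(n,st,cv2.approxPolyDP(cv2.convexHull(h),3,True).reshape(-1,2).tolist(),cv2.minAreaRect(h))
E
```

```text
red [391.1 172. ] 96 [336.2 268.5] 68 [array([ 0.5516, -0.3852,  0.0482]), np.float64(0.0011)]
  rect [array([391., 172.]), array([ 8., 10.]), np.float64(90.0)]
  rect [array([336.5, 268.5]), array([11.,  7.]), np.float64(0.0)]
blue [162.3 210.4] 131 [213.4 154.6] 56 [array([0.447 , 0.2524, 0.0527]), np.float64(0.0046)]
  rect [array([162.5, 210.3]), array([19.1,  6.9]), np.float64(5.2)]
  rect [array([213.2, 154.4]), array([12.5,  4.5]), np.float64(63.4)]
orange [163.7 188.7] 127 [227.9 150.2] 65 [array([0.5076, 0.2508, 0.0529]), np.float64(0.0037)]
  rect [array([163.9, 188.7]), array([18.6,  6.7]), np.float64(7.1)]
  rect [array([228., 150.]), array([12.2,  5.4]), np.float64(69.4)]
yellow [328.6 171.3] 42 [307. 208.] 885 [array([ 0.549 , -0.1967,  0.1249]), np.float64(0.0266)]
  rect [array([330. , 169.5]), array([27.,  4.]), np.float64(90.0)]
  rect [array([307.9, 208.5]), array([39. , 30.9]), np.float64(85.4)]
charger [ 129  174   51   52 1664] [[135, 174], [179, 180], [176, 225], [129, 221]] ((154.9191131591797, 200.3494415283203), (48.068214416503906, 49.06370544433594), 5.440331935882568)
logger [304 150  62  42 832] [[307, 152], [327, 151], [365, 188], [312, 188], [304, 182]] ((335.11712646484375, 170.1849822998047), (61.935752868652344, 38.854705810546875), 3.6913859844207764)
```

Run:
```python
from h import *
T,S=load("top0"),load("scene0")
g=T["img"].astype(float).mean(2)
# charger corners
P=np.vstack([onz(T,[[135,174],[129,221]],.071),onz(T,[[179,180],[176,225]],.0145)]);print(P.round(4).tolist())
b,o=P[0]-P[1],P[2]-P[3];print("charger yaw",np.degrees(np.arctan2(b[1],b[0]))+90,np.degrees(np.arctan2(o[1],o[0]))+90,np.linalg.norm(b),np.linalg.norm(o))
# logger far edge
def sub(p,th):
    i=np.argmax(p>th); return i-1+(th-p[i-1])/(p[i]-p[i-1])
far=[]
for c in list(range(311,323))+list(range(336,364)):
    col=g[140:175,c]; far.append((c,140+sub(col,85)))
far=np.array(far);k=np.polyfit(far[:,0],far[:,1],1)
r=far[:,1]-np.polyval(k,far[:,0]);k=np.polyfit(*far[abs(r)<.6].T,1);print("far",k,far[:,1].round(1).tolist())
E1=onz(T,[[312,np.polyval(k,312)],[362,np.polyval(k,362)]],.046);print(E1.round(4).tolist(),np.degrees(np.arctan2(*(E1[0]-E1[1])[[1,0]])))
right=np.array([(r,380-sub(g[r,380:355:-1],85)) for r in range(155,186)]);print(right[:,1].round(1).tolist())
left=np.array([(r,295+sub(g[r,295:320],85)) for r in range(152,185)]);print(left[:,1].round(1).tolist())
```

```text
[[0.5474, 0.3264, 0.071], [0.4187, 0.3353, 0.071], [0.5421, 0.2175, 0.0145], [0.4126, 0.2217, 0.0145]]
charger yaw 86.06084594771151 88.1240379344293 0.12901002776214893 0.12954011017277067
far [6.75307263e-02 1.27951864e+02] [151.0, 149.6, 149.1, 149.1, 149.1, 149.1, 149.1, 149.2, 149.4, 149.4, 149.6, 149.6, 150.9, 151.0, 151.0, 150.9, 151.0, 151.1, 151.1, 151.0, 150.9, 151.0, 151.2, 151.2, 151.2, 151.3, 151.6, 151.8, 152.1, 152.1, 152.0, 152.1, 152.2, 152.2, 152.1, 152.0, 152.1, 152.2, 152.3, 152.3]
[[0.6213, -0.1639, 0.046], [0.6106, -0.3067, 0.046]] 85.68186753922467
[367.3, 368.5, 370.0, 370.0, 370.0, 368.7, 370.0, 368.8, 370.0, 370.1, 376.3, 381.8, 381.0, 380.8, 368.1, 368.1, 368.1, 368.1, 368.1, 368.1, 368.1, 368.2, 379.3, 381.0, 380.7, 376.9, 368.2, 368.2, 368.2, 368.2, 368.1]
[306.3, 305.9, 305.6, 305.2, 304.7, 304.6, 304.3, 299.8, 299.2, 299.1, 299.8, 303.1, 304.3, 304.5, 304.4, 304.1, 304.0, 304.0, 304.1, 304.0, 303.7, 303.4, 299.2, 298.7, 298.6, 299.3, 303.1, 304.2, 303.8, 303.7, 303.7, 304.1, 310.3]
```

```bash
cat >> h.py <<'E'
def frame(x,y,yaw):
    a=np.radians(yaw);M=np.eye(4);M[:2,:2]=[[np.cos(a),-np.sin(a)],[np.sin(a),np.cos(a)]];M[:2,3]=x,y;return M
def tw(M,P): P=np.atleast_2d(P)/1000.;return P@M[:3,:3].T+M[:3,3]
def overlay(s,lines,c0,r0,w,h,z):
    im=cv2.resize(s["img"][r0:r0+h,c0:c0+w,::-1],(w*z,h*z),interpolation=cv2.INTER_CUBIC)
    for P,col in lines:
        q=((proj(s,P)-[c0,r0]+.5)*z*8).astype(int);cv2.polylines(im,[q.reshape(-1,1,2)],False,col,1,cv2.LINE_AA,3)
    return im
box=lambda x0,x1,y0,y1,z:[[x0,y0,z],[x1,y0,z],[x1,y1,z],[x0,y1,z],[x0,y0,z]]
def loglines(L):
    g,m=(0,255,0),(255,0,255)
    return [(tw(L,b),c) for b,c in[(box(-70,112,-52,52,46),g),(box(-58,46,-44,44,46),m),(box(-40,-30,-12,12,29),g),(box(8,18,-12,12,29),g),(box(-58,-46,-16,16,37),m),(box(29,46,-16,16,37),m),([[53,-50,49.5],[53,50,49.5]],(0,0,255))]]
def chlines(C):
    g,m=(0,255,0),(255,0,255);s=np.sin(np.radians(28));c=np.cos(np.radians(28));o=[(tw(C,[[58,-66,71],[58,66,71],[-58,66,14.5],[-58,-66,14.5],[58,-66,71]]),g)]
    for y in(30,-30):
        f=lambda a,b:[-16+a*c,y+b,58.5+a*s]
        o.append((tw(C,[f(-35,-10.5),f(33,-10.5),f(33,10.5),f(-35,10.5),f(-35,-10.5)]),m))
    return o
E
python3 - <<'E'
from h import *
T=load("top0")
L=frame(.562,-.2545,86);C=frame(.4785,.277,87.3)
print(onz(T,[[368.1,175],[304,175]],.046),tw(L,[[-70,0,46],[112,0,46]]))
a=overlay(T,loglines(L),297,142,80,55,9)
b=overlay(T,chlines(C),120,165,80,55,9)
cv2.imwrite("pics/ov1.png",cv2.resize(np.vstack([a,b]),(436,600)) if 0 else np.vstack([cv2.resize(a,(436,300)),cv2.resize(b,(436,300))]))
cv2.imwrite("pics/ovL.png",a);cv2.imwrite("pics/ovC.png",b)
E
```

```text
[[ 0.54430851 -0.31940143  0.046     ]
 [ 0.5457868  -0.13835607  0.046     ]] [[ 0.55711705 -0.32432948  0.046     ]
 [ 0.56981273 -0.14277283  0.046     ]]
```

View pics/ovL.png

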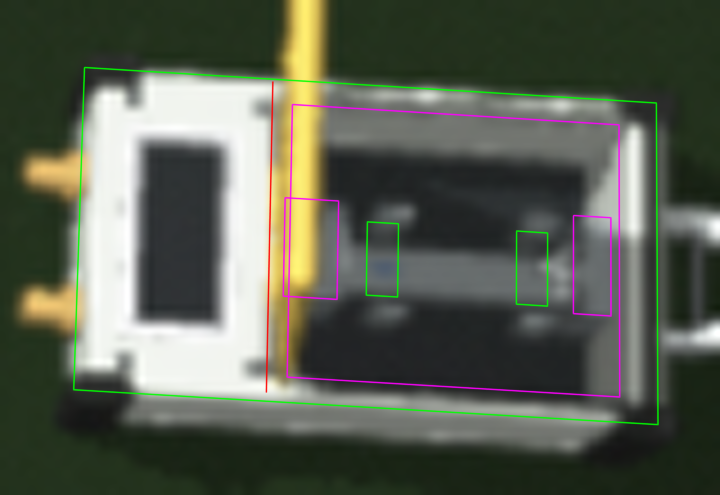

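View pics/ovC.png

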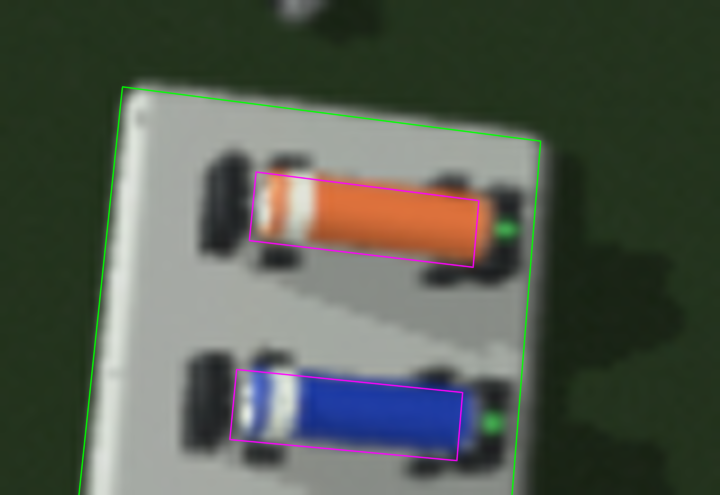

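```bash
cat >> h.py <<'E'
from scipy.spatial.transform import Rotation as Ro
L=frame(.5615,-.2560,86);C=frame(.4785,.276,87.3)
def toolR(M,pitch):  # tool x = -cell axis, button raised by pitch deg, closing along frame y
    a=np.radians(pitch);ax=np.array([np.cos(a),0,np.sin(a)]);n=np.array([-np.sin(a),0,np.cos(a)])
    return M[:3,:3]@np.c_[-ax,[0,1,0],-n]
def cellTCP(M,c,pitch,off=-4,dep=15): # TCP for a cell centre c (mm, frame M)
    R=toolR(M,pitch);return tw(M,c)[0]-R[:,0]*off/1000+R[:,2]*dep/1000,R
def delta(p,R,o=None):
    if o is None:
        from plant import ctrl;o=ctrl.get_obs()
    R0=Ro.from_euler('xyz',o["orientation"],degrees=True).as_matrix()
    print("row",np.round(R0.T@(p-o["tool_pos"])*100,2).tolist(),np.round(Ro.from_matrix(R0.T@R).as_rotvec(degrees=True),2).tolist())
def rel(M,off=-4,dep=15): # implied cell centre in frame M, from the tool
    from plant import ctrl;o=ctrl.get_obs();R=Ro.from_euler('xyz',o["orientation"],degrees=True).as_matrix()
    p=o["tool_pos"]+R[:,0]*off/1000-R[:,2]*dep/1000;x=M[:3,:3].T@(-R[:,0])
    print("t",o["clock"],"cell",np.round((M[:3,:3].T@(p-M[:3,3]))*1000,1),"pitch",np.degrees(np.arctan2(x[2],x[0])).round(1),"lat",np.degrees(x[1]).round(2),"F",(M[:3,:3].T@o["force"]).round(1),"M",o["moment"].round(2),"open",o["opening"].round(4),"g",round(o["gripper_force"],1),"j",o["joint_pos"].round(0))
E
python3 - <<'E'
from h import *
p,R=cellTCP(C,[-16,30,58.5],28,-4,-90);print(p);delta(p,R)
E
```

```text
[0.44562287 0.21569755 0.1360874 ]
row [36.64, 34.14, 5.95] [18.68, -23.77, 74.63]
```

Emit:
{"name": "send_rows", "arguments": {"plan": [[[36.6, 34.1, 5.9, 18.7, -23.8, 74.6], [36.6, 34.1, 5.9, 18.7, -23.8, 74.6], [36.6, 34.1, 5.9, 18.7, -23.8, 74.6], [36.6, 34.1, 5.9, 18.7, -23.8, 74.6], [36.6, 34.1, 5.9, 18.7, -23.8, 74.6], [36.6, 34.1, 5.9, 18.7, -23.8, 74.6], [36.6, 34.1, 5.9, 18.7, -23.8, 74.6], [36.6, 34.1, 5.9, 18.7, -23.8, 74.6]]], "fingers": 0.42}}

```text
clock: 0.77
tool_pos: [0.3597, 0.3606, 0.1569]
orientation: [-175.7, 20.5, -69.7]
force: [2.0, -0.4, 0.6]
opening: 0.0402
gripper_force: 0.0
```

Run:
```python
from h import *
p,R=cellTCP(C,[-16,30,58.5],28,-4,-90);delta(p,R);rel(C)
```

```text
row [16.25, -3.29, -3.61] [5.25, -6.62, 21.28]Traceback (most recent call last):
  File "<stdin>", line 2, in <module>
  File "h.py", line 61, in rel
    print("t",o["clock"],"cell",np.round((M[:3,:3].T@(p-M[:3,3]))*1000,1),"pitch",np.degrees(np.arctan2(x[2],x[0])).round(1),"lat",np.degrees(x[1]).round(2),"F",(M[:3,:3].T@o["force"]).round(1),"M",o["moment"].round(2),"open",o["opening"].round(4),"g",round(o["gripper_force"],1),"j",o["joint_pos"].round(0))
                                                                                                                                                                                                                                  ^^^^^^^^^^^^^^^^^^
AttributeError: 'float' object has no attribute 'round'
```

Emit:
{"name": "send_rows", "arguments": {"plan": [[[14.0, -3.0, -3.2, 4.6, -5.8, 18.6], [14.0, -3.0, -3.2, 4.6, -5.8, 18.6], [14.0, -3.0, -3.2, 4.6, -5.8, 18.6], [14.0, -3.0, -3.2, 4.6, -5.8, 18.6], [14.0, -3.0, -3.2, 4.6, -5.8, 18.6], [14.0, -3.0, -3.2, 4.6, -5.8, 18.6]]]}}

```text
clock: 1.27
tool_pos: [0.4364, 0.2366, 0.1396]
orientation: [-179.3, 27.0, -89.6]
force: [-0.2, 0.7, 0.3]
opening: 0.0367
gripper_force: 0.0
```

```bash
sed -i 's/o\["opening"\].round(4)/round(float(o["opening"]),4)/' h.py
python3 - <<'E'
from h import *
p,R=cellTCP(C,[-16,30,58.5],28,-4,-60);delta(p,R);rel(C)
from plant import ctrl
s=ctrl.snapshot("top");np.savez("top1.npz",**s)
a=overlay(s,chlines(C),120,165,80,60,9);cv2.imwrite("pics/ov2.png",a)
E
```

```text
row [1.98, -0.96, 2.38] [0.71, -0.98, 2.73]
t 1.2667 cell [-44.6  40.2 154.8] pitch 27.0 lat 2.73 F [0.7 0.2 0.3] M [-1.41  0.02  0.01] open 0.0367 g 0.0 j [ 29.   3. -24. -30. -52. -13.]
```

View pics/ov2.png

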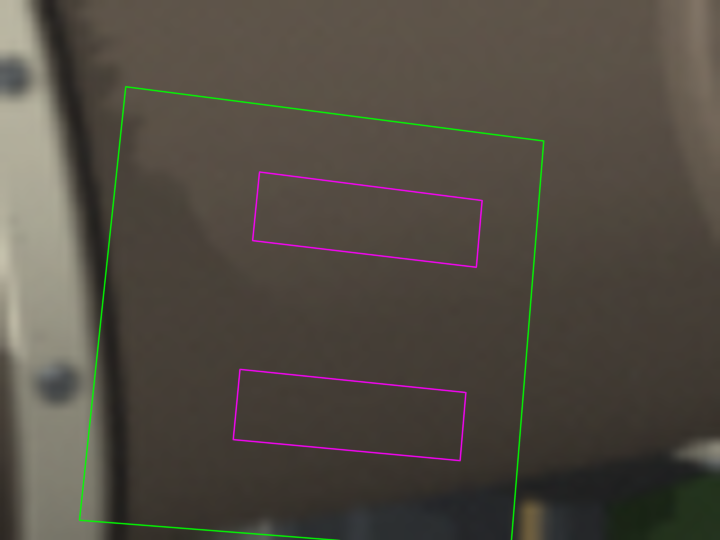

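Emit:
{"name": "send_rows", "arguments": {"plan": [[[2.0, -1.0, 2.4, 0.7, -1.0, 2.7], [2.0, -1.0, 2.4, 0.7, -1.0, 2.7], [2.0, -1.0, 2.4, 0.7, -1.0, 2.7], [2.0, -1.0, 2.4, 0.7, -1.0, 2.7]]]}}

```text
clock: 1.65
tool_pos: [0.4457, 0.2322, 0.1104]
orientation: [-179.9, 28.0, -92.3]
force: [0.5, -0.5, 0.4]
opening: 0.0369
gripper_force: 0.0
```

Run:
```python
from h import *
p,R=cellTCP(C,[-16,30,58.5],28,-4,15);delta(p,R);rel(C)
from plant import ctrl
o=ctrl.get_obs();R=Ro.from_euler('xyz',o["orientation"],degrees=True).as_matrix()
s=ctrl.snapshot("scene");np.savez("scene1.npz",**s)
ln=chlines(C)+[(np.array([o["tool_pos"]+R[:,1]*d for d in(-.02,.02)]),(0,0,255)),(np.array([o["tool_pos"],o["tool_pos"]+R[:,2]*.06]),(0,255,255))]
cv2.imwrite("pics/ov3.png",overlay(s,ln,185,110,80,75,8))
```

```text
row [0.25, -0.08, 7.46] [0.11, 0.02, 0.37]
t 1.65 cell [-48.8  30.7 125.6] pitch 28.0 lat 0.37 F [-0.4 -0.5  0.4] M [-1.46 -0.01 -0.05] open 0.0369 g 0.0 j [ 27.   6. -25. -33. -50. -10.]
```

View pics/ov3.png

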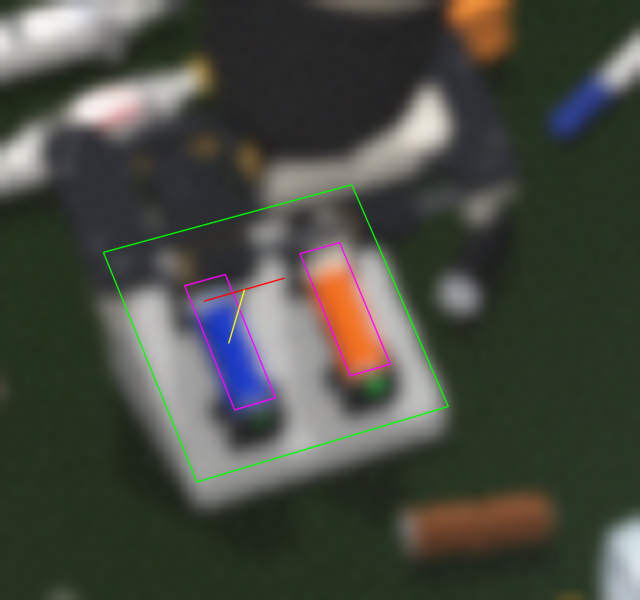

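Emit:
{"name": "send_rows", "arguments": {"plan": [[[0.1, -0.05, 2.5, 0.1, 0, 0.3], [0.2, -0.1, 5.0, 0.1, 0, 0.3], [0.2, -0.1, 6.5, 0.1, 0, 0.3], [0.2, -0.1, 7.4, 0.1, 0, 0.3], [0.2, -0.1, 7.4, 0.1, 0, 0.3], [0.2, -0.1, 7.4, 0.1, 0, 0.3]]]}}

```text
clock: 2.2
tool_pos: [0.4486, 0.2648, 0.0443]
orientation: [-179.9, 28.1, -92.6]
force: [-0.3, 0.1, -0.2]
opening: 0.0366
gripper_force: 0.0
```

Run:
```python
from h import *
rel(C);p,R=cellTCP(C,[-16,30,58.5],28,-4,15);delta(p,R)
```

```text
t 2.2 cell [-16.1  29.4  59.4] pitch 28.1 lat 0.05 F [ 0.1  0.3 -0.2] M [-1.47 -0.02 -0.07] open 0.0366 g 0.0 j [ 30.  12. -26. -37. -41.  -6.]
row [0.04, 0.06, 0.08] [-0.02, 0.05, 0.05]
```

Emit:
{"name": "send_rows", "arguments": {"plan": [[[0, 0, 0, 0, 0, 0], [0, 0, 0, 0, 0, 0], [0, 0, 0, 0, 0, 0], [0, 0, 0, 0, 0, 0], [0, 0, 0, 0, 0, 0], [0, 0, 0, 0, 0, 0]]], "fingers": 0}}

```text
clock: 2.7
tool_pos: [0.4487, 0.2642, 0.0438]
orientation: [-180.0, 28.1, -92.8]
force: [-0.4, -0.6, -0.6]
opening: 0.0034
gripper_force: 0.0
```

Run:
```python
from h import *
rel(C)
```

```text
t 2.7 cell [-16.7  29.3  58.9] pitch 28.1 lat -0.05 F [-0.6  0.4 -0.6] M [-1.52  0.06 -0.03] open 0.0034 g 0.0 j [ 29.  13. -27. -37. -41.  -6.]
```

Run:
```python
from h import *
from plant import ctrl
o=ctrl.get_obs();R=Ro.from_euler('xyz',o["orientation"],degrees=True).as_matrix()
s=ctrl.snapshot("scene");np.savez("scene2.npz",**s)
ln=[(np.array([o["tool_pos"]+R[:,1]*d for d in(-.02,.02)]),(0,0,255)),(np.array([o["tool_pos"],o["tool_pos"]-R[:,2]*.06]),(0,255,255))]
cv2.imwrite("pics/ov4.png",overlay(s,ln,185,110,80,75,8))
m,c,st=mask(s,blue,(195,130,240,180));print(c,st)
```

```text
[214.63333333 156.96666667] [212 154   6   7  30]
```

View pics/ov4.png

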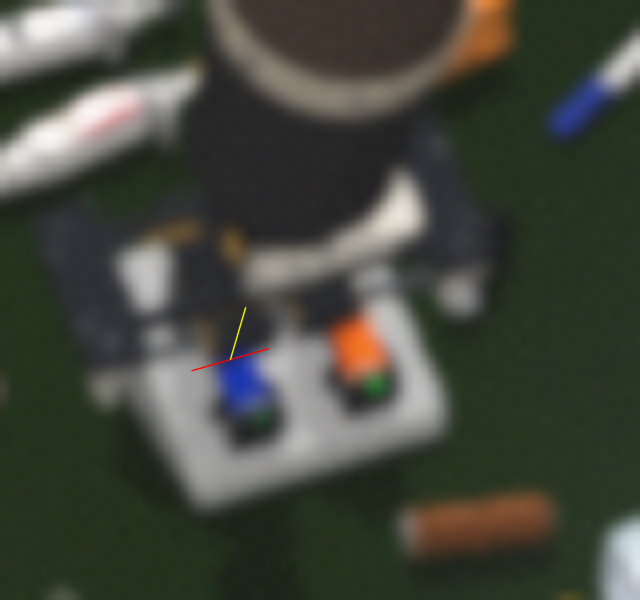

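Run:
```python
from h import *
rel(C)
from plant import ctrl
T=ctrl.snapshot("top");np.savez("top2.npz",**T);S=load("scene2");S1=load("scene1")
for n,s in(("s1",S1),("s2",S)):
  m,c,st=mask(s,orange,(215,130,245,175));print(n,c,st)
# logger / nothing; red/blue in top
m,c,st=mask(T,blue,(120,170,200,240));print(c,st)
rel(C)
```

```text
t 2.75 cell [-16.7  29.3  58.9] pitch 28.1 lat -0.05 F [-0.4  0.8 -1.4] M [-1.52  0.01  0.05] open 0.0018 g 0.0 j [ 29.  13. -27. -37. -41.  -6.]
s1 [227.83333333 149.89393939] [224 144   9  13  66]
s2 [229.22580645 153.16129032] [227 150   6   7  31]Traceback (most recent call last):
  File "<stdin>", line 8, in <module>
  File "h.py", line 22, in mask
    i=1+np.argmax(st[1:,4]);return l==i,ce[i],st[i]
        ~~~~~~~~~^^^^^^^^^^
    return _wrapfunc(a, 'argmax', axis=axis, out=out, **kwds)
    return bound(*args, **kwds)
ValueError: attempt to get argmax of an empty sequence
```

Run:
```python
from h import *
S0,S1,S2=load("scene0"),load("scene1"),load("scene2")
p0=np.array([.1908,.6469,.195]);R0=Ro.from_euler('xyz',[179.9,0,-16.4],degrees=True).as_matrix()
def ln(p,R,w): return [(np.array([p-R[:,1]*w,p+R[:,1]*w]),(0,0,255)),(np.array([p,p-R[:,2]*.066]),(0,255,255))]
print(proj(S0,p0))
u,v=proj(S0,p0)[0].astype(int)
a=overlay(S0,ln(p0,R0,.044),max(u-28,0),max(v-40,0),56,60,7)
R1=Ro.from_euler('xyz',[-179.9,28,-92.3],degrees=True).as_matrix();p1=np.array([.4457,.2322,.1104])
b=overlay(S1,ln(p1,R1,.018),188,110,56,60,7)
o=cv2.resize(a,(392,420));print(a.shape,b.shape)
cv2.imwrite("pics/cmp.png",np.hstack([a,b]))
```

```text
[[112.45389331  89.90991721]]
(420, 392, 3) (420, 392, 3)
```

View pics/cmp.png

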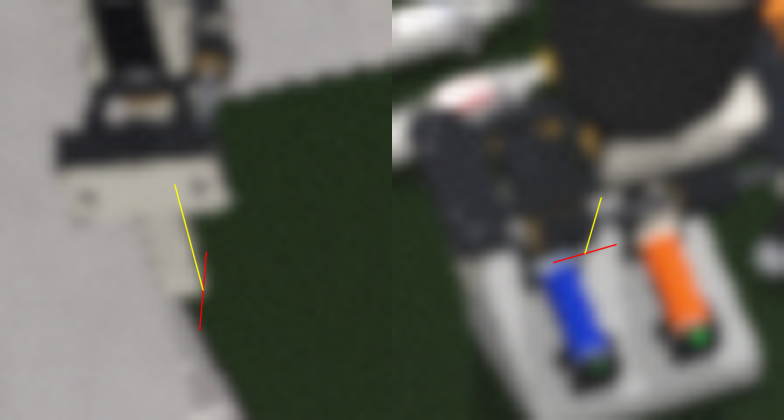

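Emit:
{"name": "send_rows", "arguments": {"plan": [[[0, 0, 0.1, 0, 0, 0], [0, 0, 0.2, 0, 0, 0], [0, 0, 0.3, 0, 0, 0], [0, 0, 0.3, 0, 0, 0]]]}}

```text
clock: 3.13
tool_pos: [0.4485, 0.2657, 0.0406]
orientation: [180.0, 28.0, -92.8]
force: [-1.2, -0.7, -1.0]
opening: 0.0004
gripper_force: 0.0
```

Run:
```python
from h import *
rel(C)
```

```text
t 3.1333 cell [-15.2  29.5  55.7] pitch 28.0 lat -0.06 F [-0.8  1.1 -1. ] M [-1.47  0.02  0.02] open 0.0004 g 0.0 j [ 30.  13. -27. -37. -41.  -6.]
```

Run:
```python
from h import *
R=Ro.from_euler('xyz',[180,0,-118.7],degrees=True).as_matrix();delta(np.array([.45,.10,.2]),R)
```

```text
row [7.11, -0.95, -21.85] [6.36, 27.55, 25.41]
```

Emit:
{"name": "send_rows", "arguments": {"plan": [[[0, 0, -4, 0, 0, 0], [0, 0, -8, 0, 0, 0], [0, 0, -11, 0, 0, 0], [0, 0, -11, 0, 0, 0], [0, 0, -11, 0, 0, 0]]]}}

```text
clock: 3.55
tool_pos: [0.4471, 0.2139, 0.14]
orientation: [-179.8, 28.2, -92.7]
force: [-0.1, 0.8, -0.3]
opening: 0.0004
gripper_force: 0.0
```

Run:
```python
from h import *
R=Ro.from_euler('xyz',[180,0,-118.7],degrees=True).as_matrix();delta(np.array([.45,.10,.2]),R)
```

```text
row [7.19, -0.87, -10.65] [6.15, 27.72, 25.41]
```

Emit:
{"name": "send_rows", "arguments": {"plan": [[[7.2, -0.9, -10.6, 6.2, 27.7, 25.4], [7.2, -0.9, -10.6, 6.2, 27.7, 25.4], [7.2, -0.9, -10.6, 6.2, 27.7, 25.4], [7.2, -0.9, -10.6, 6.2, 27.7, 25.4], [7.2, -0.9, -10.6, 6.2, 27.7, 25.4], [7.2, -0.9, -10.6, 6.2, 27.7, 25.4], [7.2, -0.9, -10.6, 6.2, 27.7, 25.4], [7.2, -0.9, -10.6, 6.2, 27.7, 25.4]]]}}

```text
clock: 4.22
tool_pos: [0.4488, 0.1012, 0.1961]
orientation: [179.8, -0.2, -118.5]
force: [0.0, -0.0, -0.3]
opening: 0.001
gripper_force: 0.0
```

Run:
```python
from h import *
from plant import ctrl
o=ctrl.get_obs();print(o["tool_pos"],o["orientation"],o["opening"])
for n in("scene","top"): s=ctrl.snapshot(n);np.savez(n+"3.npz",**s)
print(ctrl.get_obs()["tool_pos"])
S,T=load("scene3"),load("top3")
for a,b in(("scene3","scene0"),("top3","top0")):
    A,B=load(a),load(b);d=np.abs(A["img"].astype(int)-B["img"]).max(2)>40;print(a,proj(A,o["tool_pos"]))
m,c,st=mask(T,blue,(120,170,200,240));print("blue top",c,st)
m,c,st=mask(S,blue,(195,130,240,180));print("blue scene",c,st)
```

```text
[0.44879976 0.10122314 0.19612106] [ 179.78415299   -0.24918272 -118.46614335] 0.0009565962568747044
[0.44905728 0.10044773 0.19677528]
scene3 [[230.66344582 146.87761261]]
top3 [[210.29716199 201.64938045]]
blue top [161.77310924 210.04201681] [153 207  20   7 119]
blue scene [213.375      154.55357143] [210 149   9  12  56]
```

Emit:
{"name": "send_rows", "arguments": {"plan": [[[0, 0, 0, 0, 0, 0], [0, 0, 0, 0, 0, 0], [0, 0, 0, 0, 0, 0], [0, 0, 0, 0, 0, 0], [0, 0, 0, 0, 0, 0], [0, 0, 0, 0, 0, 0]]], "fingers": 0.42}}

```text
clock: 4.82
tool_pos: [0.4496, 0.1002, 0.1978]
orientation: [179.9, -0.1, -118.7]
force: [-0.4, 1.0, 0.8]
opening: 0.0338
gripper_force: 0.0
```

Run:
```python
from h import *
from plant import ctrl
o=ctrl.get_obs();print(o["tool_pos"],o["orientation"],o["opening"])
for n in("scene","top"): s=ctrl.snapshot(n);np.savez(n+"4.npz",**s)
for n in("scene","top"):
    A,B=load(n+"3"),load(n+"4");d=(np.abs(A["img"].astype(int)-B["img"]).max(2)>25)
    ys,xs=np.nonzero(d);print(n,d.sum(),np.percentile(xs,[0,5,50,95,100]),np.percentile(ys,[0,5,50,95,100]))
    R=Ro.from_euler('xyz',o["orientation"],degrees=True).as_matrix()
    print(proj(B,np.array([o["tool_pos"]+R[:,1]*d-R[:,2]*z for d in(-.018,0,.018) for z in (0,.066)])).round(1).tolist())
A,B=load("scene3"),load("scene4")
u,v=proj(B,o["tool_pos"])[0].astype(int)
R=Ro.from_euler('xyz',o["orientation"],degrees=True).as_matrix()
ln=[(np.array([o["tool_pos"]-R[:,1]*.018,o["tool_pos"]+R[:,1]*.018]),(0,0,255)),(np.array([o["tool_pos"],o["tool_pos"]-R[:,2]*.066]),(0,255,255))]
w=[overlay(q,l,u-27,v-35,55,60,7) for q,l in((A,[]),(B,ln))]
cv2.imwrite("pics/cmp2.png",np.hstack(w))
```

```text
[0.44964211 0.10023132 0.19775016] [ 1.79905609e+02 -1.40171412e-01 -1.18662772e+02] 0.03384918380985158
scene 627 [ 30. 142. 230. 246. 248.] [  0.   15.  128.  214.8 259. ]
[[236.4, 146.7], [236.1, 130.5], [231.0, 146.6], [230.5, 130.4], [225.6, 146.5], [224.9, 130.4]]
top 468 [ 28.   114.65 207.   318.65 325.  ] [ 80.   81.  198.5 261.  383. ]
[[214.5, 194.4], [210.6, 188.8], [210.6, 201.2], [206.5, 196.1], [206.8, 208.0], [202.2, 203.5]]
```

View pics/cmp2.png

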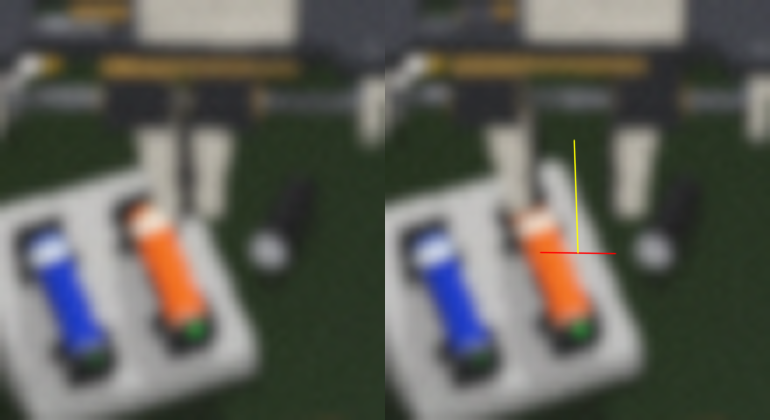

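Run:
```python
from h import *
A,B,Z=load("scene3"),load("scene4"),load("scene0")
f=lambda s:s["img"].astype(int)
np.set_printoptions(linewidth=200)
print("closed-vs-empty, cols 220..243 rows 130..150");print(np.abs(f(A)-f(Z)).max(2)[128:150,220:244])
print("open-vs-empty");print(np.abs(f(B)-f(Z)).max(2)[134:150,216:246])
t=np.abs(f(load("top3"))-f(load("top4"))).max(2);n,l,st,ce=cv2.connectedComponentsWithStats((t>20).astype(np.uint8))
print([(st[i].tolist(),ce[i].round(1).tolist()) for i in range(1,n) if st[i,4]>6])
d=np.abs(f(load("top4"))-f(load("top0"))).max(2)>30
for r in range(150,235,5):
    x=np.nonzero(d[r])[0];print(r,x.min() if len(x) else 0,x.max() if len(x) else 0,len(x))
```

```text
closed-vs-empty, cols 220..243 rows 130..150
[[ 12  12  16  21  29  32  34  36  45  36  27  26  32  35  33  28  22  17  12  13  10   8   1   3]
 [  7   8  21  40  61  69  70  69  67  50  38  47  64  73  72  64  45  24  12  12   6   5   2   1]
 [  4   3  21  52  88 107 112 108  93  63  45  69  97 113 112 100  74  35  13   5   6   2   2   2]
 [  3   3  17  53 100 125 134 129 108  69  53  79 116 131 135 125  92  45  12   3   3   3   1   1]
 [  2   3  10  49  98 128 135 127 106  70  50  78 118 135 141 127  93  45   9   3   1   2   1   2]
 [  4   3   9  36  82 108 106  92  77  53  41  73 114 136 139 124  87  35   6   2   4   5   3   2]
 [  2   2   2  18  48  58  49  38  24  16  19  63 109 133 137 119  74  29   7   3   2   3   1   2]
 [  2   2   2   2   8  13   8  15  28  35  22  44  99 129 131 106  61  17   4   2   2   2   1   2]
 [  2   2   1   4   7   9  17  29  43  56  45  24  93 128 132  99  49  12   1   1   2   2   2   1]
 [  2   2   3   3   1   7  10  17  43  67  61  12  90 129 126  97  44  10   1   2   6   2   2   3]
 [  3   1   2   1  10  29  37  12  35  66  70   8  86 131 127  96
[... 3375 characters left out ...]
, 164.7]), ([239, 162, 4, 4, 8], [240.9, 163.2]), ([218, 169, 3, 15, 18], [219.5, 175.4]), ([223, 175, 7, 9, 28], [226.3, 179.0]), ([215, 188, 9, 9, 35], [219.1, 191.8]), ([173, 201, 6, 6, 24], [175.5, 203.5]), ([208, 200, 8, 8, 31], [212.2, 203.6]), ([180, 205, 6, 5, 19], [182.4, 207.3]), ([191, 208, 9, 9, 50], [194.7, 212.1]), ([199, 211, 12, 13, 62], [204.3, 217.0]), ([317, 254, 9, 5, 32], [320.9, 255.9]), ([303, 258, 7, 7, 28], [305.9, 260.6])]
150 81 231 127
155 74 241 135
160 67 242 138
165 60 242 132
170 53 234 115
175 38 229 121
180 30 223 161
185 28 221 161
190 22 223 170
195 15 219 155
200 8 216 152
205 2 213 147
210 0 202 126
215 0 200 122
220 0 203 123
225 0 202 120
230 0 198 108
```

Emit:
{"name": "send_rows", "arguments": {"plan": [[[0, 0, 0, 7, 0, 0], [0, 0, 0, 14, 0, 0], [0, 0, 0, 21, 0, 0], [0, 0, 0, 28, 0, 0], [0, 0, 0, 28, 0, 0], [0, 0, 0, 28, 0, 0], [0, 0, 0, 28, 0, 0]]], "fingers": 0}}

```text
clock: 5.5
tool_pos: [0.449, 0.1006, 0.1975]
orientation: [-152.1, -0.2, -118.5]
force: [-1.3, 0.2, 1.4]
opening: 0.0009
gripper_force: 0.0
```

Run:
```python
from h import *
from plant import ctrl
o=ctrl.get_obs();print(o["tool_pos"],o["orientation"],o["opening"])
s=ctrl.snapshot("scene");np.savez("scene5.npz",**s)
R=Ro.from_euler('xyz',o["orientation"],degrees=True).as_matrix();p=o["tool_pos"]
print("tcp",proj(s,p),"toolbias30",proj(s,p-R[:,2]*.03),"zbias30",proj(s,p+[0,0,.03]),"axis+66",proj(s,p-R[:,2]*.066))
np.set_printoptions(linewidth=220)
Z=load("scene0");print(np.abs(s["img"].astype(int)-Z["img"]).max(2)[126:152,214:246])
T=load("top0");g=T["img"].astype(float).mean(2)
for q in [(.36,.12),(.40,.12),(.38,.08),(.34,.10),(.42,.12),(.36,.06)]:
    u,v=proj(T,[[*q,0]])[0].astype(int);w=g[v-9:v+10,u-9:u+10];print(q,(u,v),w.std().round(1),w.max().round(0))
```

```text
[0.44901586 0.10064201 0.19749099] [-152.12138578   -0.18267852 -118.49281549] 0.0009180894051723416
tcp [[230.7866383  146.63326298]] toolbias30 [[226.29956385 140.2350686 ]] zbias30 [[230.53149424 139.45376981]] axis+66 [[220.73933032 132.30680367]]
[[ 11  13  13  11  13  12  11  16  35  58  69  62  35  10   2   4   2   0   2   1   2   4   1   1   1   1   0   3   3   0   1   2]
 [ 16  19  13  13  12  13  13  16  27  51  66  62  35  15   3   1   2   2   3   0   1   2   2   1   2   2   2   1   3   1   3   1]
 [ 21  16  14  13  17  20  24  38  55  74  85  78  51  21   6   2   3   1   1   0   3   2   2   3   1   4   1   1   2   3   2   2]
 [ 36  24  21  18  21  38  54  75  97 111 114  98  70  34  10   2   2   2   2   4   1   1   1   2   3   2   3   2   3   1   4   2]
 [ 57  52  40  34  36  61  89 111 127 133 130 114  86  54  23   5   1   0   3   2   4   2   2   2   2   2   1   2   1   2   4   3]
 [ 86  86  75  63  52  70 104 127 137 138 138 124 104  73  33  10   4   1   2   1   2   0   1   2   2   0   1   2   1   2   2   2]
 [112 119 114  96  68  62  89 121 135 140 139 128 112  82  45 
[... 2174 characters left out ...]
   3   1   3   2   2   4   0   2   2   2   2   2   1   2   1   2   2   2   3   0   1   1   2   3   1   3   1   1   2   0]
 [  1   0   3   2   1   3   2   3   2   3   1   1   2   1   1   2   1   1   2   3   1   3   3   2   0   1   2   3   3   1   1   3]
 [  1   1   4   3   2   4   3   2   4   2   2   1   1   2   2   1   1   2   1   4   2   3   1   1   2   1   1   4   2   3   3   2]]
(0.36, 0.12) (np.int64(212), np.int64(243)) 0.7 40.0
(0.4, 0.12) (np.int64(212), np.int64(229)) 0.8 41.0
(0.38, 0.08) (np.int64(226), np.int64(236)) 0.7 41.0
(0.34, 0.1) (np.int64(219), np.int64(250)) 3.2 76.0
(0.42, 0.12) (np.int64(212), np.int64(222)) 0.8 41.0
(0.36, 0.06) (np.int64(233), np.int64(243)) 0.8 42.0
```

Run:
```python
from h import *
R=Ro.from_euler('xyz',[180,0,-92.7],degrees=True).as_matrix();delta(np.array([.40,.12,.0]),R)
```

```text
row [0.65, 13.9, 15.04] [-27.34, -6.41, -25.33]
```

Emit:
{"name": "send_rows", "arguments": {"plan": [[[0.6, 13.9, 15.0, -27.3, -6.4, -25.3], [0.6, 13.9, 15.0, -27.3, -6.4, -25.3], [0.6, 13.9, 15.0, -27.3, -6.4, -25.3], [0.6, 13.9, 15.0, -27.3, -6.4, -25.3], [0.6, 13.9, 15.0, -27.3, -6.4, -25.3], [0.6, 13.9, 15.0, -27.3, -6.4, -25.3], [0.6, 13.9, 15.0, -27.3, -6.4, -25.3], [0.6, 13.9, 15.0, -27.3, -6.4, -25.3]]]}}

```text
clock: 6.22
tool_pos: [0.4018, 0.1202, -0.0015]
orientation: [179.9, -0.0, -93.0]
force: [0.3, -0.8, 0.7]
opening: 0.0004
gripper_force: 0.0
```

Emit:
{"name": "send_rows", "arguments": {"plan": [[[0, 0, 0.3, 0, 0, 0], [0, 0, 0.6, 0, 0, 0], [0, 0, 0.9, 0, 0, 0], [0, 0, 1.2, 0, 0, 0], [0, 0, 1.5, 0, 0, 0], [0, 0, 1.5, 0, 0, 0]]]}}

```text
clock: 6.72
tool_pos: [0.3999, 0.1198, -0.0151]
orientation: [-179.9, -0.1, -92.8]
force: [-0.8, -0.4, -0.4]
opening: 0.0004
gripper_force: 0.0
```

Emit:
{"name": "send_rows", "arguments": {"plan": [[[0, 0, 0.2, 0, 0, 0], [0, 0, 0.4, 0, 0, 0], [0, 0, 0.6, 0, 0, 0], [0, 0, 0.8, 0, 0, 0], [0, 0, 1.0, 0, 0, 0], [0, 0, 1.0, 0, 0, 0]]]}}

```text
clock: 7.22
tool_pos: [0.4001, 0.1196, -0.0253]
orientation: [-180.0, -0.1, -92.8]
force: [0.8, 0.2, -0.5]
opening: 0.0001
gripper_force: 0.0
```

Emit:
{"name": "send_rows", "arguments": {"plan": [[[0, 0, 0.1, 0, 0, 0], [0, 0, 0.2, 0, 0, 0], [0, 0, 0.3, 0, 0, 0], [0, 0, 0.4, 0, 0, 0], [0, 0, 0.4, 0, 0, 0]]]}}

```text
clock: 7.63
tool_pos: [0.4002, 0.1197, -0.0291]
orientation: [-179.9, -0.1, -92.8]
force: [-0.2, -0.1, -0.6]
opening: 0.0004
gripper_force: 0.0
```

Emit:
{"name": "send_rows", "arguments": {"plan": [[[0, 0, 0.1, 0, 0, 0], [0, 0, 0.2, 0, 0, 0], [0, 0, 0.3, 0, 0, 0], [0, 0, 0.4, 0, 0, 0], [0, 0, 0.4, 0, 0, 0]]]}}

```text
clock: 8.05
tool_pos: [0.4005, 0.1199, -0.0307]
orientation: [-179.9, -0.1, -92.7]
force: [-14.6, -1.3, 48.9]
opening: 0.0006
gripper_force: 24.3
```

```bash
sed -i 's/dep=15/dep=45.5/g' h.py
python3 - <<'E'
from h import *
p,R=cellTCP(C,[-16,30,58.5],28,-4,45.5-65);delta(p,R);rel(C)
E
```

```text
row [-13.08, -4.07, -10.46] [-0.12, -28.07, 0.0]
t 8.05 cell [-155.5   70.7   14.8] pitch -0.1 lat -0.03 F [-2.  14.5 48.9] M [-0.55  5.39 -0.02] open 0.0006 g 24.3 j [ 44.  14. -47.   0. -29. -47.]
```

Emit:
{"name": "send_rows", "arguments": {"plan": [[[0, 0, -3, 0, 0, 0], [0, 0, -7, 0, 0, 0], [-4, -1.4, -10.4, 0, -7, 0], [-8, -2.7, -10.4, 0, -14, 0], [-13.1, -4.1, -10.4, 0, -28, 0], [-13.1, -4.1, -10.4, 0, -28, 0], [-13.1, -4.1, -10.4, 0, -28, 0], [-13.1, -4.1, -10.4, 0, -28, 0]]], "fingers": 0.42}}

```text
clock: 8.72
tool_pos: [0.4483, 0.247, 0.0702]
orientation: [180.0, 27.8, -93.1]
force: [0.0, 0.1, 0.2]
opening: 0.0365
gripper_force: 0.0
```

Run:
```python
from h import *
p,R=cellTCP(C,[-16,30,58.5],28);delta(p,R);rel(C)
```

```text
row [-0.34, 0.14, 6.26] [-0.14, -0.17, -0.33]
t 8.7167 cell [-48.1  28.9 112.3] pitch 27.8 lat -0.33 F [ 0.1 -0.   0.2] M [-1.63 -0.02 -0.02] open 0.0365 g 0.0 j [ 28.  10. -26. -35. -44.  -8.]
```

Emit:
{"name": "send_rows", "arguments": {"plan": [[[0, 0.1, 1.5, 0, 0, -0.2], [0, 0.1, 3.0, 0, 0, -0.2], [0, 0.1, 4.5, 0, 0, -0.2], [0, 0.1, 5.3, 0, 0, -0.2], [0, 0.1, 5.3, 0, 0, -0.2], [0, 0.1, 5.3, 0, 0, -0.2]]]}}

```text
clock: 9.22
tool_pos: [0.447, 0.2733, 0.0239]
orientation: [-179.9, 27.8, -92.5]
force: [-0.0, 0.3, 0.1]
opening: 0.037
gripper_force: 0.0
```

Run:
```python
from h import *
p,R=cellTCP(C,[-16,30,58.5],28);delta(p,R);rel(C)
```

```text
row [-0.19, -0.14, 0.94] [-0.02, -0.19, 0.19]
t 9.2167 cell [-21.9  31.4  66. ] pitch 27.8 lat 0.19 F [0.3 0.  0.1] M [-1.47 -0.    0.03] open 0.037 g 0.0 j [ 30.  14. -27. -38. -39.  -5.]
```

Emit:
{"name": "send_rows", "arguments": {"plan": [[[-0.2, -0.1, 0.5, 0, -0.2, 0.2], [-0.2, -0.1, 0.9, 0, -0.2, 0.2], [-0.2, -0.1, 0.9, 0, -0.2, 0.2], [-0.2, -0.1, 0.9, 0, -0.2, 0.2]]]}}

```text
clock: 9.55
tool_pos: [0.4492, 0.2795, 0.0172]
orientation: [-179.9, 28.1, -92.8]
force: [-0.1, 0.5, 0.2]
opening: 0.0372
gripper_force: 0.0
```

Emit:
{"name": "send_rows", "arguments": {"plan": [[[0, 0, 0, 0, 0, 0], [0, 0, 0, 0, 0, 0], [0, 0, 0, 0, 0, 0], [0, 0, 0, 0, 0, 0], [0, 0, 0, 0, 0, 0], [0, 0, 0, 0, 0, 0]]], "fingers": 0}}

```text
clock: 10.05
tool_pos: [0.4492, 0.2795, 0.0173]
orientation: [-179.9, 28.1, -92.8]
force: [-1.2, -1.4, 2.8]
opening: 0.0202
gripper_force: 30.0
```

Run:
```python
from h import *
rel(C)
```

```text
t 10.05 cell [-15.9  29.6  59.3] pitch 28.1 lat -0.05 F [-1.4  1.1  2.8] M [-1.43  0.24  0.06] open 0.0202 g 30.0 j [ 31.  15. -27. -39. -38.  -4.]
```

Emit:
{"name": "send_rows", "arguments": {"plan": [[[0, 0, -1, 0, 0, 0], [0, 0, -3, 0, 0, 0], [0, 0, -6, 0, 0, 0], [0, 0, -9, 0, 0, 0], [0, 0, -12, 0, 0, 0], [0, 0, -15, 0, 0, 0], [0, 0, -15, 0, 0, 0], [0, 0, -15, 0, 0, 0]]]}}

```text
clock: 10.72
tool_pos: [0.4464, 0.2083, 0.1518]
orientation: [-179.7, 28.2, -92.7]
force: [-0.2, -0.1, -1.5]
opening: 0.0202
gripper_force: 30.0
```

Run:
```python
from h import *
from plant import ctrl
rel(C);T=load("top0")
y=(lambda r,g,b:(r>170)&(g>140)&(b<140));m,c,st=mask(T,y,(322,125,345,190));print("hatch px",c,st)
ys,xs=np.nonzero(m)
for r in range(st[1],st[1]+st[3],6): print(r,xs[ys==r])
print("bead y if z=.178",onz(T,[[329,st[1]],[333,st[1]]],.178).round(4).tolist(), "hinge",tw(L,[[53,0,49.5],[53,-50,178],[53,50,178]]).round(4).tolist())
s=ctrl.snapshot("scene");np.savez("scene6.npz",**s)
for n,f in(("blue",blue),("orange",orange)):
    m,c,st=mask(s,f,(190,100,245,180));print(n,c,st)
p,R=cellTCP(L,[-30,0,290],28);delta(p,R)
```

```text
t 10.7167 cell [-87.1  29.2 193.7] pitch 28.2 lat -0.01 F [-0.1  0.2 -1.5] M [-1.6   0.11  0.04] open 0.0202 g 30.0 j [ 24.   3. -23. -31. -55. -11.]
hatch px [329.6416185 155.9132948] [327 135   6  42 173]
135 [330 331]
141 [329 330 331 332]
147 [329 330 331 332]
153 [328 329 330 331 332]
159 [327 328 329 330 331]
165 [327 328 329 330 331]
171 [327 328 329 330 331]
bead y if z=.178 [[0.6151, -0.1856, 0.178], [0.615, -0.1955, 0.178]] hinge [[0.5652, -0.2031, 0.0495], [0.6151, -0.2066, 0.178], [0.5153, -0.1996, 0.178]]
blue [221.05555556 139.55555556] [219 138   5   5  18]
orange [227.76470588 149.88235294] [224 144   9  13  68]
row [36.86, -13.9, -30.79] [0.4, 0.18, 1.08]
```

Emit:
{"name": "send_rows", "arguments": {"plan": [[[36.0, -13.9, -28.0, 0.4, 0.2, 1.1], [36.0, -13.9, -28.0, 0.4, 0.2, 1.1], [36.0, -13.9, -28.0, 0.4, 0.2, 1.1], [36.0, -13.9, -28.0, 0.4, 0.2, 1.1], [36.0, -13.9, -28.0, 0.4, 0.2, 1.1], [36.0, -13.9, -28.0, 0.4, 0.2, 1.1], [36.0, -13.9, -28.0, 0.4, 0.2, 1.1], [36.0, -13.9, -28.0, 0.4, 0.2, 1.1]]]}}

```text
clock: 11.43
tool_pos: [0.5267, -0.1114, 0.2023]
orientation: [179.7, 28.0, -94.1]
force: [0.2, 0.8, -0.6]
opening: 0.0205
gripper_force: 30.0
```

Run:
```python
from h import *
rel(L);p,R=cellTCP(L,[-30,0,270],28);delta(p,R)
```

```text
t 11.4333 cell [124.   44.6 244.4] pitch 28.0 lat -0.08 F [ 0.8 -0.1 -0.6] M [-1.44 -0.15 -0.04] open 0.0205 g 30.0 j [-14.  15.  -2. -28. -80.  16.]
row [12.39, -4.46, -9.51] [0.23, -0.02, -0.08]
```

Emit:
{"name": "send_rows", "arguments": {"plan": [[[10.5, -3.9, -8.2, 0.2, 0, 0], [10.5, -3.9, -8.2, 0.2, 0, 0], [10.5, -3.9, -8.2, 0.2, 0, 0], [10.5, -3.9, -8.2, 0.2, 0, 0], [10.5, -3.9, -8.2, 0.2, 0, 0], [10.5, -3.9, -8.2, 0.2, 0, 0]]]}}

```text
clock: 11.93
tool_pos: [0.5567, -0.2437, 0.2243]
orientation: [179.9, 28.0, -94.2]
force: [0.0, -0.2, -0.9]
opening: 0.0203
gripper_force: 30.0
```

Run:
```python
from h import *
rel(L);p,R=cellTCP(L,[-14,0,105],25);delta(p,R)
```

```text
t 11.9333 cell [ -5.9   5.6 266.3] pitch 28.0 lat -0.18 F [-0.2 -0.1 -0.9] M [-1.58  0.1   0.02] open 0.0203 g 30.0 j [-24.  23.  12. -26. -90.  23.]
row [8.54, -0.59, 13.83] [0.04, 3.03, -0.18]
```

Run:
```python
from h import *
p,R=cellTCP(L,[-4,0,80],25);delta(p,R)
```

```text
row [8.83, -0.6, 16.51] [0.04, 3.03, -0.18]
```

Emit:
{"name": "send_rows", "arguments": {"plan": [[[4.5, -0.3, 11.5, 0, 3.0, -0.2], [4.5, -0.3, 11.5, 0, 3.0, -0.2], [4.5, -0.3, 11.5, 0, 3.0, -0.2], [4.5, -0.3, 11.5, 0, 3.0, -0.2], [4.5, -0.3, 11.5, 0, 3.0, -0.2], [4.5, -0.3, 11.5, 0, 3.0, -0.2]]]}}

```text
clock: 12.43
tool_pos: [0.562, -0.2297, 0.1059]
orientation: [-179.7, 24.9, -93.7]
force: [0.6, 0.4, 0.7]
opening: 0.0201
gripper_force: 30.0
```

Run:
```python
from h import *
from plant import ctrl
rel(L);p,R=cellTCP(L,[-4,0,70],25);delta(p,R)
for n in("scene","top"):
    s=ctrl.snapshot(n);np.savez(n+"7.npz",**s)
    c=proj(s,tw(L,[-20,0,130]))[0].astype(int);print(n,c)
    try:
        m,k,st=mask(s,blue,(c[0]-25,c[1]-25,c[0]+25,c[1]+25));ys,xs=np.nonzero(m);print(k,st,cv2.minAreaRect(np.c_[xs,ys].astype(np.float32)))
    except Exception as e: print("none")
```

```text
t 12.4333 cell [ 10.8   1.5 148.8] pitch 24.9 lat 0.29 F [ 0.5 -0.5  0.7] M [-1.38  0.03 -0.05] open 0.0201 g 30.0 j [-21.  26.   2. -25. -75.  26.]
row [4.65, -0.09, 6.53] [-0.14, -0.13, 0.29]
scene [320 224]
none
top [361 161]
[350.29411765 158.88235294] [348 155   5   8  17] ((350.4827880859375, 158.7069091796875), (1.9695967435836792, 8.009693145751953), 23.198591232299805)
```

Run:
```python
from h import *
s=load("top7");a=np.radians(24.9)
for t in range(-35,36,10):
    P=[[10.8+t*np.cos(a),1.5+d,148.8+t*np.sin(a)+e] for d,e in((0,10),(10.5,0),(-10.5,0))];print(t,proj(s,tw(L,P)).round(1).tolist())
np.set_printoptions(linewidth=200)
for k in range(3): print("RGB"[k]);print(s["img"][151:168,342:358,k])
```

```text
-35 [[363.1, 160.6], [362.0, 165.7], [362.0, 157.8]]
-25 [[360.1, 160.0], [358.9, 165.0], [358.9, 157.1]]
-15 [[357.0, 159.3], [355.9, 164.4], [355.9, 156.4]]
-5 [[353.9, 158.6], [352.8, 163.7], [352.8, 155.7]]
5 [[350.7, 157.9], [349.6, 163.0], [349.7, 155.0]]
15 [[347.5, 157.2], [346.5, 162.4], [346.5, 154.3]]
25 [[344.3, 156.5], [343.3, 161.7], [343.4, 153.6]]
35 [[341.0, 155.8], [340.1, 161.0], [340.2, 152.9]]
R
[[108 122 135 135 214 254 255 255 255 254 250 246 209 139 131 134]
 [238 250 253 250 249 254 255 255 254 243 198 173 146 130 131 135]
 [251 251 237 235 247 252 253 245 217 159 116 112 120 128 131 136]
 [255 255 246 202 247 251 230 156 100  73  65  99 121 129 132 137]
 [255 255 253 179 245 254 243 148  68  51  63 102 123 130 134 138]
 [255 255 253 161 228 254 248 162  71  55  78 111 125 131 135 139]
 [254 255 252 151 236 254 248 159  69  58  86 115 127 133 137 141]
 [255 255 233 141 235 253 240 131  60  61  97 121 129 134 138 141]
 [255 253 170 176 239 249 222  99  52  65 101 124 130 134 139 142]
 [242 184 142 207 234 224 157  67  48  77 109 125 131 135 139 142]
 [130  99 
[... 2043 characters left out ...]
 235 196 126 103 106 108 111]
 [255 255 250 237 249 253 251 239 232 223 172 114 103 105 108 111]
 [255 254 236 234 247 249 241 223 223 208 154 107 103 106 110 113]
 [253 229 216 232 238 234 220 204 204 178 128 104 104 108 110 112]
 [179 152 178 211 210 193 180 178 179 150 110 102 104 108 111 113]
 [ 84  88 109 131 129 121 127 130 132 120 103 103 105 109 110 114]
 [ 62  62  66  72  73  77  91 118 127 111 102 104 107 110 112 114]
 [ 86  63  60  59  70 119 178 236 229 142 105 105 108 111 114 115]
 [158  79  60  67 129 232 253 254 245 152 106 105 109 111 114 114]
 [122  70  59  81 183 251 255 255 243 137 104 107 108 112 114 116]
 [ 77  62  59  86 194 252 255 254 227 123 103 107 110 113 115 116]]
```

Run:
```python
from h import *
rel(L);p,R=cellTCP(L,[-3,0.7,70],25);delta(p,R)
```

```text
t 12.5333 cell [ 10.2   0.9 149.9] pitch 24.8 lat 0.31 F [ 0.1 -0.8 -0.6] M [-1.38  0.05  0.02] open 0.0204 g 30.0 j [-21.  26.   2. -25. -75.  26.]
row [4.54, 0.07, 6.7] [-0.31, -0.17, 0.31]
```

Emit:
{"name": "send_rows", "arguments": {"plan": [[[1.5, 0, 2.2, -0.2, -0.2, 0.3], [3.0, 0, 4.4, -0.2, -0.2, 0.3], [4.5, 0, 6.7, -0.2, -0.2, 0.3], [4.5, 0, 6.7, -0.2, -0.2, 0.3], [4.5, 0, 6.7, -0.2, -0.2, 0.3], [4.5, 0, 6.7, -0.2, -0.2, 0.3]]]}}

```text
clock: 13.03
tool_pos: [0.5619, -0.2429, 0.0268]
orientation: [-180.0, 25.1, -94.0]
force: [1.1, -0.1, -0.4]
opening: 0.0203
gripper_force: 30.0
```

Run:
```python
from h import *
from plant import ctrl
rel(L)
p,R=cellTCP(L,[-2,0.7,46],25);delta(p,R)
s=ctrl.snapshot("top");np.savez("top8.npz",**s)
im=s["img"].astype(int);a=np.radians(25)
m=blue(im[...,0],im[...,1],im[...,2]);m[:, :325]=0;m[:,385:]=0;m[:140]=0;m[200:]=0;ys,xs=np.nonzero(m);print(len(xs),[(c,ys[xs==c].min(),ys[xs==c].max()) for c in sorted(set(xs))])
for t in (-10,5,15,20): print(t,proj(s,tw(L,[[-3+t*np.cos(a),.7+d,70+t*np.sin(a)] for d in(10.5,-10.5)])).round(1).tolist())
w=(im.min(2)>200);print([(c,np.nonzero(w[140:190,c])[0]+140) for c in range(342,362,2)])
```

```text
t 13.0333 cell [-2.5  0.6 69.7] pitch 25.1 lat -0.04 F [-0.  -1.1 -0.4] M [-1.42  0.04 -0.03] open 0.0203 g 30.0 j [-23.  32.  -0. -26. -69.  30.]
row [0.96, 0.02, 2.17] [-0.06, 0.05, -0.04]
43 [(np.int64(342), np.int64(162), np.int64(162)), (np.int64(346), np.int64(169), np.int64(170)), (np.int64(347), np.int64(163), np.int64(170)), (np.int64(348), np.int64(163), np.int64(170)), (np.int64(349), np.int64(164), np.int64(169)), (np.int64(350), np.int64(164), np.int64(169)), (np.int64(351), np.int64(164), np.int64(169)), (np.int64(352), np.int64(164), np.int64(168)), (np.int64(353), np.int64(165), np.int64(165))]
-10 [[351.5, 171.6], [351.6, 164.3]]
5 [[347.2, 170.8], [347.3, 163.4]]
15 [[344.3, 170.2], [344.4, 162.7]]
20 [[342.8, 169.9], [342.9, 162.4]]
[(342, array([152])), (344, array([152, 153, 164, 165, 166, 167, 168, 187])), (346, array([152, 187])), (348, array([152, 187])), (350, array([187])), (352, array([155])), (354, array([], dtype=int64)), (356, array([157, 158])), (358, array([], dtype=int64)), (360, array([], dtype=int64))]
```

Emit:
{"name": "send_rows", "arguments": {"plan": [[[0.4, 0.05, 0.8, 0, 0, 0], [0.7, 0.05, 1.4, 0, 0, 0], [0.9, 0.05, 2.0, 0, 0, 0], [0.9, 0.05, 2.0, 0, 0, 0], [0.9, 0.05, 2.0, 0, 0, 0]]]}}

```text
clock: 13.5
tool_pos: [0.5596, -0.2413, 0.0017]
orientation: [179.8, 25.2, -94.2]
force: [-0.1, 0.0, -1.2]
opening: 0.0201
gripper_force: 30.0
```

Run:
```python
from h import *
rel(L);p,R=cellTCP(L,[-4,1.2,44],25);delta(p,R)
```

```text
t 13.5 cell [-1.2  2.8 44.6] pitch 25.2 lat -0.14 F [-0.   0.1 -1.2] M [-1.43  0.08 -0.02] open 0.0201 g 30.0 j [-23.  33.  -1. -26. -67.  31.]
row [0.29, -0.17, -0.06] [0.16, 0.17, -0.14]
```

Emit:
{"name": "send_rows", "arguments": {"plan": [[[0.2, -0.15, -0.1, 0, 0, 0], [0.3, -0.15, -0.1, 0, 0, 0], [0.3, -0.15, -0.1, 0, 0, 0], [0.3, -0.15, -0.1, 0, 0, 0], [0.3, -0.15, -0.1, 0, 0, 0]]]}}

```text
clock: 13.92
tool_pos: [0.5616, -0.2448, 0.0022]
orientation: [179.9, 25.1, -94.1]
force: [1.0, 1.0, -0.7]
opening: 0.0202
gripper_force: 30.0
```

Run:
```python
from h import *
rel(L);p,R=cellTCP(L,[-8,1.0,44],25);delta(p,R)
```

```text
t 13.9167 cell [-4.6  0.7 45.1] pitch 25.1 lat -0.1 F [ 1.1 -0.9 -0.7] M [-1.04 -0.11 -0.08] open 0.0202 g 30.0 j [-23.  33.  -1. -26. -67.  31.]
row [0.37, 0.03, -0.05] [0.06, 0.13, -0.1]
```

Emit:
{"name": "send_rows", "arguments": {"plan": [[[0.1, 0, 0, 0, 0, 0], [0.2, 0, 0, 0, 0, 0], [0.3, 0, 0, 0, 0, 0], [0.35, 0, 0, 0, 0, 0], [0.35, 0, 0, 0, 0, 0], [0.35, 0, 0, 0, 0, 0]]]}}

```text
clock: 14.42
tool_pos: [0.5611, -0.2479, 0.0006]
orientation: [179.9, 25.2, -94.1]
force: [-0.7, 2.1, 2.4]
opening: 0.0201
gripper_force: 30.0
```

Run:
```python
from h import *
rel(L)
for th in (22,19,16,12,9,6,3,0):
    cz=17.5+35*np.sin(np.radians(th))+10.5*np.cos(np.radians(th))+1
    p,R=cellTCP(L,[-8,1.0,cz],th);print(th,end=" ");delta(p,R)
```

```text
t 14.4167 cell [-7.6  0.9 43.5] pitch 25.2 lat -0.11 F [2.1 0.8 2.4] M [-0.2  -0.06  0.01] open 0.0201 g 30.0 j [-23.  34.  -0. -26. -67.  32.]
22 row [0.37, -0.0, 0.15] [0.09, 3.15, -0.11]
19 row [0.67, -0.0, 0.25] [0.09, 6.15, -0.11]
16 row [0.97, -0.0, 0.34] [0.1, 9.15, -0.11]
12 row [1.37, -0.0, 0.45] [0.1, 13.15, -0.1]
9 row [1.67, -0.0, 0.52] [0.1, 16.15, -0.1]
6 row [1.97, -0.0, 0.59] [0.11, 19.15, -0.1]
3 row [2.26, -0.0, 0.64] [0.11, 22.15, -0.09]
0 row [2.54, -0.01, 0.69] [0.11, 25.15, -0.09]
```

Emit:
{"name": "send_rows", "arguments": {"plan": [[[0.35, 0, 0.1, 0, 3.1, 0], [0.65, 0, 0.2, 0, 6.1, 0], [0.95, 0, 0.3, 0, 9.1, 0], [1.35, 0, 0.4, 0, 13.1, 0], [1.35, 0, 0.4, 0, 13.1, 0], [1.35, 0, 0.4, 0, 13.1, 0]]]}}

```text
clock: 14.92
tool_pos: [0.5599, -0.2569, -0.0089]
orientation: [179.8, 12.1, -94.0]
force: [-0.1, 3.5, 1.1]
opening: 0.0203
gripper_force: 30.0
```

Run:
```python
from h import *
rel(L)
for th in (9,6,3,0):
    cz=17.5+35*np.sin(np.radians(th))+10.5*np.cos(np.radians(th))+1
    p,R=cellTCP(L,[-8,1.0,cz],th);print(th,end=" ");delta(p,R)
```

```text
t 14.9167 cell [-6.6  1.4 36.4] pitch 12.1 lat 0.03 F [3.5 0.3 1.1] M [ 0.44  0.23 -0.05] open 0.0203 g 30.0 j [-15.  30. -10. -15. -54.  20.]
9 row [0.42, -0.06, 0.14] [0.19, 3.06, 0.03]
6 row [0.69, -0.06, 0.27] [0.19, 6.06, 0.04]
3 row [0.96, -0.06, 0.4] [0.19, 9.06, 0.04]
0 row [1.23, -0.06, 0.51] [0.19, 12.06, 0.05]
```

Emit:
{"name": "send_rows", "arguments": {"plan": [[[0.4, 0, 0.1, 0, 3.0, 0], [0.65, 0, 0.2, 0, 6.0, 0], [0.95, 0, 0.35, 0, 9.0, 0], [0.95, 0, 0.35, 0, 9.0, 0], [0.95, 0, 0.35, 0, 9.0, 0]]]}}

```text
clock: 15.33
tool_pos: [0.559, -0.2661, -0.0148]
orientation: [179.8, 3.1, -94.0]
force: [-0.5, 3.6, -0.8]
opening: 0.0202
gripper_force: 30.0
```

Run:
```python
from h import *
rel(L)
for th in (0,):
    p,R=cellTCP(L,[-8,1.0,28.5],th);print(th,end=" ");delta(p,R)
```

```text
t 15.3333 cell [-8.7  1.6 30.9] pitch 3.1 lat -0.02 F [ 3.5  0.8 -0.8] M [1.36 0.21 0.01] open 0.0202 g 30.0 j [-10.  28. -17.  -4. -46.   9.]
0 row [0.19, -0.08, 0.21] [0.22, 3.09, -0.02]
```

Emit:
{"name": "send_rows", "arguments": {"plan": [[[0.1, -0.03, 0.1, 0, 1.5, 0], [0.15, -0.05, 0.2, 0.1, 3.1, 0], [0.15, -0.05, 0.2, 0.1, 3.1, 0], [0.15, -0.05, 0.2, 0.1, 3.1, 0], [0.15, -0.05, 0.2, 0.1, 3.1, 0]]]}}

```text
clock: 15.75
tool_pos: [0.5597, -0.2686, -0.0166]
orientation: [179.9, -0.0, -94.1]
force: [-1.5, 4.4, 0.4]
opening: 0.0207
gripper_force: 30.0
```

Run:
```python
from h import *
rel(L)
```

```text
t 15.75 cell [-8.7  0.9 28.9] pitch -0.0 lat -0.12 F [4.3 1.8 0.4] M [ 1.55  0.45 -0.08] open 0.0207 g 30.0 j [ -8.  27. -20.   0. -43.   4.]
```

Emit:
{"name": "send_rows", "arguments": {"plan": [[[0, 0, 0.05, 0, 0, 0], [0, 0, 0.1, 0, 0, 0], [0, 0, 0.15, 0, 0, 0], [0, 0, 0.15, 0, 0, 0]]]}}

```text
clock: 16.08
tool_pos: [0.5605, -0.2689, -0.0176]
orientation: [-180.0, -0.1, -94.1]
force: [-0.7, 1.8, 1.3]
opening: 0.0199
gripper_force: 30.0
```

Run:
```python
from h import *
rel(L)
```

```text
t 16.0833 cell [-8.9  0.1 27.9] pitch -0.1 lat -0.08 F [1.7 0.9 1.3] M [ 1.03  0.19 -0.07] open 0.0199 g 30.0 j [ -8.  27. -20.   0. -43.   3.]
```

Emit:
{"name": "send_rows", "arguments": {"plan": [[[0, 0, 0.05, 0, 0, 0], [-0.1, 0, 0.05, 0, 0, 0], [-0.2, 0, 0.05, 0, 0, 0], [-0.25, 0, 0.05, 0, 0, 0], [-0.25, 0, 0.05, 0, 0, 0]]]}}

```text
clock: 16.5
tool_pos: [0.5609, -0.2666, -0.0176]
orientation: [-180.0, -0.1, -94.1]
force: [-1.3, 0.5, 5.4]
opening: 0.0204
gripper_force: 30.0
```

Run:
```python
from h import *
rel(L)
```

```text
t 16.5 cell [-6.5 -0.1 27.9] pitch -0.1 lat -0.05 F [0.5 1.4 5.4] M [ 0.32  0.51 -0.05] open 0.0204 g 30.0 j [ -7.  27. -20.   0. -42.   3.]
```

Emit:
{"name": "send_rows", "arguments": {"plan": [[[0, 0, 0, 0, 0, 0], [0, 0, 0, 0, 0, 0], [0, 0, 0, 0, 0, 0], [0, 0, 0, 0, 0, 0]]], "fingers": 0.38}}

```text
clock: 16.83
tool_pos: [0.5603, -0.2661, -0.0186]
orientation: [180.0, -0.1, -94.1]
force: [-0.3, -0.1, 0.9]
opening: 0.0329
gripper_force: 0.0
```

Emit:
{"name": "send_rows", "arguments": {"plan": [[[0, 0, -1, 0, 0, 0], [0, 0, -3, 0, 0, 0], [0, 0, -6, 0, 0, 0], [0, 0, -10, 0, 0, 0], [0, 0, -13, 0, 0, 0], [4, 0, -13, 0, 0, 0], [8, 0, -13, 0, 0, 0], [10, 0, -13, 0, 0, 0]]]}}

```text
clock: 17.5
tool_pos: [0.5535, -0.3684, 0.1138]
orientation: [-179.9, -0.1, -94.1]
force: [0.9, 0.1, -0.0]
opening: 0.0335
gripper_force: 0.0
```

Emit:
{"name": "send_rows", "arguments": {"plan": [[[4, 0, -2, 0, 0, 0], [8, 0, -4, 0, 0, 0], [12, 0, -4, 0, 0, 0], [12, 0, -4, 0, 0, 0], [12, 0, -4, 0, 0, 0]]], "fingers": 0.6}}

```text
clock: 17.92
tool_pos: [0.5437, -0.4879, 0.1521]
orientation: [180.0, -0.1, -94.3]
force: [-0.1, 1.3, -0.0]
opening: 0.0523
gripper_force: 0.0
```

Run:
```python
from h import *
from plant import ctrl
rel(L)
for n in("scene","top"):
    s=ctrl.snapshot(n);np.savez(n+"9.npz",**s)
    c=proj(s,tw(L,[-6,0,30]))[0].astype(int);im=s["img"].astype(int)
    m=blue(im[...,0],im[...,1],im[...,2]);k=np.zeros_like(m);k[c[1]-20:c[1]+20,c[0]-25:c[0]+25]=1;m&=k
    ys,xs=np.nonzero(m);print(n,len(xs))
    if len(xs)>4: print(cv2.minAreaRect(np.c_[xs,ys].astype(np.float32)),xs.min(),xs.max(),ys.min(),ys.max())
    for t in(-35,33): print(t,proj(s,tw(L,[[-6+t,d,z] for d,z in((10.5,28),(-10.5,28),(0,38))])).round(1).tolist())
```

```text
t 17.9167 cell [-228.5    1.5  197.6] pitch -0.1 lat -0.27 F [ 1.3  0.2 -0. ] M [ 0.23 -0.04  0.02] open 0.0523 g 0.0 j [-27.  27.   5.   0. -68.  22.]
scene 90
((315.1922912597656, 243.5384521484375), (13.867505073547363, 6.379053115844727), 56.30992889404297) 310 321 237 250
-35 [[317.1, 251.2], [322.9, 248.9], [320.5, 248.1]]
33 [[306.2, 235.5], [311.9, 233.4], [309.4, 232.5]]
top 121
((350.0, 170.5), (7.0, 16.0), 90.0) 342 358 167 174
-35 [[358.1, 175.2], [358.1, 168.1], [359.1, 170.8]]
33 [[334.5, 173.8], [334.6, 166.7], [335.3, 169.4]]
```

```bash
cat >> h.py <<'E'
def tip(x,y,z,pitch=0): p,R=cellTCP(L,[x,y,z],pitch,0,30.5);delta(p,R)
def tipnow(): rel(L,0,30.5)
E
python3 - <<'E'
from h import *
s=load("scene9");im=s["img"].astype(int);c=proj(s,tw(L,[-6,0,30]))[0].astype(int)
w=np.clip(im[...,2]-im[...,0]-40,0,None).astype(float);k=np.zeros_like(w);k[c[1]-12:c[1]+12,c[0]-12:c[0]+12]=1;w*=k
ys,xs=np.nonzero(w);W=w[ys,xs];mu=np.array([np.average(xs,weights=W),np.average(ys,weights=W)])
e,v=np.linalg.eigh(np.cov(np.c_[xs,ys].T,aweights=W));print("axis",mu,np.degrees(np.arctan2(*v[::-1,1]))%180)
for th in(0,5,10,15,20):
    a=np.radians(th);q=proj(s,tw(L,[[-6+t*np.cos(a),0,30+t*np.sin(a)] for t in(-30,10)]));d=q[0]-q[1];print(th,np.degrees(np.arctan2(d[1],d[0])).round(1))
tipnow();tip(-100,0,235);tip(110,0,235);tip(110,0,135);tip(-15,0,135)
A,B=load("top0"),load("top9")
d=np.abs(A["img"].astype(int)-B["img"]).max(2)>40;print("box region diff",d[140:185,228:282].sum(),"pipette",d[180:258,228:285].sum())
E
```

```text
axis [315.20161008 243.5960798 ] 55.202065799309
0 54.9
5 57.3
10 59.6
15 61.8
20 63.9
t 18.0167 cell [-229.7    1.2  182.2] pitch -0.0 lat -0.12 F [ 0.3 -0.6 -0.3] M [ 0.19 -0.07  0.02] open 0.0529 g 0.0 j [-26.  27.   5.   0. -68.  22.]
row [-12.97, -0.09, -5.29] [0.06, -0.03, -0.12]
row [-33.97, -0.05, -5.3] [0.06, -0.03, -0.12]
row [-33.97, -0.06, 4.7] [0.06, -0.03, -0.12]
row [-21.47, -0.08, 4.71] [0.06, -0.03, -0.12]
box region diff 766 pipette 3859
```

Emit:
{"name": "send_rows", "arguments": {"plan": [[[0, 0, -4, 0, 0, 0], [-2, 0, -5.5, 0, 0, 0], [-6, 0, -5.5, 0, 0, 0], [-10, 0, -5.5, 0, 0, 0], [-14, 0, -5.5, 0, 0, 0], [-18, 0, -5.5, 0, 0, 0], [-22, 0, -5.5, 0, 0, 0], [-26, 0, -5.5, 0, 0, 0]]], "fingers": 0}}

```text
clock: 18.68
tool_pos: [0.5627, -0.2224, 0.207]
orientation: [180.0, -0.1, -94.0]
force: [-0.0, 1.3, 0.2]
opening: 0.0047
gripper_force: 0.0
```

Emit:
{"name": "send_rows", "arguments": {"plan": [[[-4, 0, 0, 0, 0, 0], [-8, 0, 0, 0, 0, 0], [-8.5, 0, 0, 0, 0, 0], [-8.5, 0, 0, 0, 0, 0]]]}}

```text
clock: 19.02
tool_pos: [0.5691, -0.1372, 0.2072]
orientation: [-180.0, -0.0, -93.7]
force: [-0.3, -0.8, 0.5]
opening: 0.0006
gripper_force: 0.0
```

Run:
```python
from h import *
tipnow();tip(110,0,135);tip(-15,0,135)
```

```text
t 19.0167 cell [119.1   0.7 237.7] pitch -0.0 lat 0.27 F [-0.8  0.3  0.5] M [ 0.11 -0.05  0.01] open 0.0006 g 0.0 j [  6.  12. -10.   0. -68.  -9.]
row [0.9, -0.06, 10.27] [-0.02, -0.04, 0.27]
row [13.4, -0.0, 10.27] [-0.02, -0.04, 0.27]
```

Emit:
{"name": "send_rows", "arguments": {"plan": [[[0, 0, 4, 0, 0, 0], [0, 0, 8, 0, 0, 0], [0, 0, 10.2, 0, 0, 0.2], [0.5, 0, 10.2, 0, 0, 0.2], [1.5, 0, 10.2, 0, 0, 0.2], [2.5, 0, 10.2, 0, 0, 0.2], [3.5, 0, 10.2, 0, 0, 0.2], [4.5, 0, 10.2, 0, 0, 0.2]]]}}

```text
clock: 19.68
tool_pos: [0.5671, -0.1876, 0.1066]
orientation: [-179.8, -0.1, -94.3]
force: [0.8, -0.2, 0.3]
opening: 0.0002
gripper_force: 0.2
```

Emit:
{"name": "send_rows", "arguments": {"plan": [[[0.7, 0, 0, 0, 0, 0], [1.4, 0, 0, 0, 0, 0], [2.1, 0, 0, 0, 0, 0], [2.8, 0, 0, 0, 0, 0], [3.5, 0, 0, 0, 0, 0], [4.2, 0, 0, 0, 0, 0], [4.9, 0, 0, 0, 0, 0], [5.6, 0, 0, 0, 0, 0]]]}}

```text
clock: 20.35
tool_pos: [0.5618, -0.2425, 0.1046]
orientation: [180.0, -0.1, -94.3]
force: [-0.1, 0.0, 0.9]
opening: 0.0005
gripper_force: 0.1
```

Run:
```python
from h import *
tipnow();tip(-8,0,135)
```

```text
t 20.35 cell [ 13.5   0.6 135.1] pitch -0.1 lat -0.25 F [0.  0.1 0.9] M [ 0.19 -0.07  0.01] open 0.0005 g 0.1 j [ -5.  19. -15.   0. -57.   1.]
row [2.15, -0.07, 0.01] [0.04, -0.07, -0.25]
```

Emit:
{"name": "send_rows", "arguments": {"plan": [[[0.7, 0, 0, 0, 0, 0], [1.4, 0, 0, 0, 0, 0], [2.1, 0, 0, 0, 0, 0], [2.1, 0, 0, 0, 0, 0], [2.1, 0, 0, 0, 0, 0], [2.1, 0, 0, 0, 0, 0], [2.1, 0, 0, 0, 0, 0], [2.1, 0, 0, 0, 0, 0]]]}}

```text
clock: 21.02
tool_pos: [0.5604, -0.2625, 0.1047]
orientation: [180.0, -0.1, -94.2]
force: [-0.4, -0.3, 0.5]
opening: 0.0002
gripper_force: 0.0
```

Emit:
{"name": "send_rows", "arguments": {"plan": [[[0, 0, -3, 0, 0, 0], [3, 0, -4, 0, 0, 0], [7, 0, -4, 0, 0, 0], [11, 0, -4, 0, 0, 0], [15, 0, -4, 0, 0, 0], [19, 0, -4, 0, 0, 0], [22, 0, -4, 0, 0, 0], [22, 0, -4, 0, 0, 0]]], "fingers": 0.55}}

```text
clock: 21.68
tool_pos: [0.5425, -0.487, 0.1438]
orientation: [179.9, -0.1, -94.5]
force: [-0.5, 0.3, -0.0]
opening: 0.046
gripper_force: 0.0
```

Run:
```python
from h import *
from plant import ctrl
tipnow()
S,T=ctrl.snapshot("scene"),ctrl.snapshot("top");np.savez("scene10.npz",**S);np.savez("top10.npz",**T)
for s,n in((S,"scene"),(T,"top")):
    im=s["img"].astype(int);c=proj(s,tw(L,[-10,0,52]))[0].astype(int)
    m,k,st=mask(s,yellow,(c[0]-40,c[1]-45,c[0]+40,c[1]+40));print(n,k,st,cv2.approxPolyDP(cv2.convexHull(cv2.findContours(m.astype(np.uint8),0,2)[0][0]),2.5,True).reshape(-1,2).tolist())
    print(proj(s,tw(L,[[-76,-50,52],[-76,50,52],[53,50,52],[53,-50,52]])).round(1).tolist())
    m,k,st=mask(s,red,(c[0],c[1]-10,c[0]+60,c[1]+50));print("red",k,st)
R=[mask(S,red,(325,250,355,280)),mask(T,red,(375,155,410,190))]
q=tri(T,R[1][1],S,R[0][1]);print(q, (L[:3,:3].T@(q[0]-L[:3,3])*1000).round(1))
A=load("top0");d=np.abs(A["img"].astype(int)-T["img"]).max(2)>40;print("box diff",d[140:185,228:282].sum(),"pip",d[180:258,228:285].sum())
```

```text
t 21.6833 cell [-231.8    2.8  174.3] pitch -0.1 lat -0.47 F [ 0.3  0.5 -0. ] M [ 0.28 -0.05 -0.01] open 0.046 g 0.0 j [-27.  27.   4.   0. -67.  22.]
scene [316.93586006 240.70359572] [ 295  221   44   41 1029] [[320, 221], [338, 246], [334, 253], [312, 261], [295, 231]]
[[341.0, 248.4], [312.9, 259.5], [292.2, 228.9], [319.1, 219.2]]
red [335.47457627 268.83050847] [330 265  12   8  59]
top [374.0625 157.125 ] [370 153   6  12  16] [[370, 153], [375, 154], [375, 164]]
[[372.7, 153.2], [372.9, 187.8], [326.8, 185.0], [327.5, 150.4]]
red [386.53846154 171.23076923] [386 168   2   7  13]
(array([ 0.55747373, -0.37806723,  0.03281857]), np.float64(0.0013629628106843039)) [-122.1   -4.5   32.8]
box diff 649 pip 3919
```

```bash
cat >> h.py <<'E'
def clampTip(psi,pitch,back=0,r=54,d=8,y=.5,o=None):
    a=np.radians(pitch);k=d-back
    x=-86-r*np.sin(psi)+k*np.sin(a);z=26+r*np.cos(psi)-k*np.cos(a)
    p,R=cellTCP(L,[x,y,z],pitch,0,30.5);print(round(psi,2),pitch,np.round([x,z],1),end=" ");delta(p,R,o)
E
python3 - <<'E'
from h import *
tipnow();clampTip(1.1,40,70)
E
```

```text
t 21.7833 cell [-227.9    2.4  174.4] pitch -0.0 lat -0.39 F [0.8 0.3 0.5] M [ 0.12 -0.    0.01] open 0.0473 g 0.0 j [-26.  27.   4.   0. -67.  22.]
1.1 40 [-174.   98.] row [-7.36, -0.15, 6.93] [-0.05, -40.03, -0.4]
```

Emit:
{"name": "send_rows", "arguments": {"plan": [[[-7.3, -0.15, 6.9, 0, -40, -0.4], [-7.3, -0.15, 6.9, 0, -40, -0.4], [-7.3, -0.15, 6.9, 0, -40, -0.4], [-7.3, -0.15, 6.9, 0, -40, -0.4], [-7.3, -0.15, 6.9, 0, -40, -0.4], [-7.3, -0.15, 6.9, 0, -40, -0.4], [-7.3, -0.15, 6.9, 0, -40, -0.4], [-7.3, -0.15, 6.9, 0, -40, -0.4]]]}}

```text
clock: 22.45
tool_pos: [0.5503, -0.4095, 0.0736]
orientation: [179.9, 40.0, -94.0]
force: [-0.3, 0.8, 0.1]
opening: 0.0483
gripper_force: 0.0
```

Run:
```python
from h import *
tipnow();clampTip(1.1,40,0)
```

```text
t 22.45 cell [-173.5    0.4   96.9] pitch 40.0 lat -0.01 F [0.8 0.3 0.1] M [-2.04  0.12  0.01] open 0.0483 g 0.0 j [-41.  45.  28. -31. -98.  39.]
1.1 40 [-129.    44.4] row [-0.03, -0.0, 6.89] [0.06, 0.01, -0.01]
```

Emit:
{"name": "send_rows", "arguments": {"plan": [[[0, 0, 2, 0, 0, 0], [0, 0, 4, 0, 0, 0], [0, 0, 5.5, 0, 0, 0], [0, 0, 6.3, 0, 0, 0], [0, 0, 6.9, 0, 0, 0], [0, 0, 6.9, 0, 0, 0]]]}}

```text
clock: 22.95
tool_pos: [0.5546, -0.3637, 0.0235]
orientation: [-179.8, 39.9, -93.7]
force: [-0.1, 0.7, -0.6]
opening: 0.0484
gripper_force: 0.0
```

Emit:
{"name": "send_rows", "arguments": {"plan": [[[0, 0, 0, 0, 0, 0], [0, 0, 0, 0, 0, 0], [0, 0, 0, 0, 0, 0], [0, 0, 0, 0, 0, 0], [0, 0, 0, 0, 0, 0]]], "fingers": 0}}

```text
clock: 23.37
tool_pos: [0.5526, -0.3662, 0.0232]
orientation: [-180.0, 39.9, -93.9]
force: [-4.0, -2.1, 1.2]
opening: 0.0251
gripper_force: 30.0
```

Run:
```python
from h import *
tipnow()
for i in range(0,9): clampTip(1.1-i*.1,40-4*i)
```

```text
t 23.3667 cell [-130.2    1.2   46.6] pitch 39.9 lat 0.09 F [-2.4  3.8  1.2] M [-2.04  1.25  0.99] open 0.0251 g 30.0 j [-38.  45.  21. -32. -91.  41.]
1.1 40 [-129.    44.4] row [0.05, -0.07, 0.25] [0.06, -0.08, 0.09]
1.0 36 [-126.7   48.7] row [-0.19, -0.07, 0.05] [0.06, 3.92, 0.09]
0.9 32 [-124.1   52.8] row [-0.44, -0.07, -0.11] [0.05, 7.92, 0.09]
0.8 28 [-121.    56.6] row [-0.71, -0.07, -0.24] [0.05, 11.92, 0.09]
0.7 24 [-117.5   60. ] row [-0.99, -0.07, -0.33] [0.05, 15.92, 0.1]
0.6 20 [-113.8   63.1] row [-1.27, -0.07, -0.39] [0.04, 19.92, 0.1]
0.5 16 [-109.7   65.7] row [-1.56, -0.07, -0.41] [0.04, 23.92, 0.1]
0.4 12 [-105.4   67.9] row [-1.84, -0.07, -0.4] [0.04, 27.92, 0.1]
0.3 8 [-100.8   69.7] row [-2.12, -0.07, -0.35] [0.03, 31.92, 0.1]
```

Emit:
{"name": "send_rows", "arguments": {"plan": [[[-0.24, 0, -0.18, 0, 4, 0], [-0.49, 0, -0.33, 0, 8, 0], [-0.76, 0, -0.45, 0, 12, 0], [-1.04, 0, -0.53, 0, 16, 0], [-1.32, 0, -0.58, 0, 20, 0], [-1.6, 0, -0.6, 0, 24, 0], [-1.6, 0, -0.6, 0, 24, 0], [-1.6, 0, -0.6, 0, 24, 0]]]}}

```text
clock: 24.03
tool_pos: [0.5535, -0.3558, 0.0383]
orientation: [-180.0, 15.9, -93.8]
force: [-4.3, -1.0, -0.7]
opening: 0.025
gripper_force: 30.0
```

Run:
```python
from h import *
tipnow()
for p,t in((.5,16),(.4,12),(.3,8),(.2,4),(.1,0),(.04,-2),(-.03,-4)): clampTip(p,t)
```

```text
t 24.0333 cell [-108.5    1.    67.6] pitch 15.9 lat 0.21 F [-1.3  4.2 -0.7] M [-1.37  1.63  0.43] open 0.025 g 30.0 j [-26.  32.   2. -16. -67.  29.]
0.5 16 [-109.7   65.7] row [0.16, -0.05, 0.15] [0.04, -0.05, 0.21]
0.4 12 [-105.4   67.9] row [-0.1, -0.05, 0.05] [0.03, 3.95, 0.21]
0.3 8 [-100.8   69.7] row [-0.37, -0.06, -0.02] [0.02, 7.95, 0.22]
0.2 4 [-96.2  70.9] row [-0.65, -0.06, -0.05] [0.01, 11.95, 0.22]
0.1 0 [-91.4  71.7] row [-0.92, -0.06, -0.04] [0.01, 15.95, 0.22]
0.04 -2 [-88.4  72. ] row [-1.11, -0.06, -0.01] [0.0, 17.95, 0.22]
-0.03 -4 [-84.9  72. ] row [-1.35, -0.06, 0.04] [-0.0, 19.95, 0.22]
```

Emit:
{"name": "send_rows", "arguments": {"plan": [[[-0.2, 0, -0.07, 0, 4, 0], [-0.45, 0, -0.13, 0, 8, 0], [-0.7, 0, -0.15, 0, 12, 0], [-0.95, 0, -0.14, 0, 16, 0], [-1.15, 0, -0.12, 0, 18, 0], [-1.35, 0, -0.08, 0, 20, 0], [-1.35, 0, -0.08, 0, 20, 0], [-1.35, 0, -0.08, 0, 20, 0]]]}}

```text
clock: 24.7
tool_pos: [0.554, -0.3471, 0.0421]
orientation: [180.0, -4.2, -93.9]
force: [-4.0, -13.0, -2.0]
opening: 0.0249
gripper_force: 30.0
```

Run:
```python
from h import *
tipnow()
for p,t in((.04,-2),(-.05,-4)): clampTip(p,t)
```

```text
t 24.7 cell [-89.2   1.1  72.5] pitch -4.2 lat 0.07 F [-13.2   3.   -2. ] M [-4.75  1.41  0.19] open 0.0249 g 30.0 j [-12.  25. -17.   6. -48.   5.]
0.04 -2 [-88.4  72. ] row [-0.2, -0.06, 0.05] [0.03, -2.19, 0.07]
-0.05 -4 [-83.9  72. ] row [-0.55, -0.06, 0.02] [0.03, -0.19, 0.07]
```

Emit:
{"name": "send_rows", "arguments": {"plan": [[[-0.1, 0, 0, 0, 0, 0], [-0.2, 0, 0, 0, 0, 0], [-0.2, 0, 0, 0, 0, 0]]]}}

```text
clock: 24.95
tool_pos: [0.554, -0.3466, 0.0421]
orientation: [180.0, -4.2, -94.0]
force: [-3.5, -19.5, -2.7]
opening: 0.0254
gripper_force: 30.0
```

Run:
```python
from h import *
tipnow()
```

```text
t 24.95 cell [-88.7   1.2  72.6] pitch -4.2 lat -0.05 F [-19.7   2.2  -2.7] M [-6.94  1.67 -0.14] open 0.0254 g 30.0 j [-12.  25. -17.   6. -48.   4.]
```

Emit:
{"name": "send_rows", "arguments": {"plan": [[[0, 0, 0, 0, 0, 0], [0, 0, 0, 0, 0, 0], [0, 0, 0, 0, 0, 0], [0, 0, 0, 0, 0, 0], [0, 0, 0, 0, 0, 0]]], "fingers": 0.55}}

```text
clock: 25.37
tool_pos: [0.5559, -0.3421, 0.0421]
orientation: [-179.9, -4.0, -93.9]
force: [-0.8, 0.0, 0.0]
opening: 0.0475
gripper_force: 0.0
```

Emit:
{"name": "send_rows", "arguments": {"plan": [[[0, 0, -2, 0, 0, 0], [0, 0, -5, 0, 0, 0], [0, 0, -9, 0, 0, 0], [0, 0, -13, 0, 0, 0], [3, 0, -15, 0, 0, 0], [7, 0, -15, 0, 0, 0], [11, 0, -15, 0, 0, 0], [15, 0, -15, 0, 0, 0]]]}}

```text
clock: 26.03
tool_pos: [0.5464, -0.4817, 0.2039]
orientation: [-179.8, -4.1, -93.8]
force: [0.5, -0.2, -0.1]
opening: 0.0481
gripper_force: 0.0
```

Run:
```python
from h import *
from plant import ctrl
tipnow()
S,T=ctrl.snapshot("scene"),ctrl.snapshot("top");np.savez("scene11.npz",**S);np.savez("top11.npz",**T)
for a in(0,.1,.2,.3):
    P=tw(L,[-86-50*np.sin(a+.04),0,26+50*np.cos(a+.04)]);print(a,proj(S,P).round(1).tolist(),proj(T,P).round(1).tolist())
rd=lambda r,g,b:(r>110)&(g<90)&(b<90)
for s,n in((S,"S"),(T,"T")):
    c=proj(s,tw(L,[-88,0,76]))[0].astype(int)
    try: m,k,st=mask(s,rd,(c[0]-25,c[1]-20,c[0]+25,c[1]+20));print(n,k,st)
    except Exception: print(n,"none")
m,k,st=mask(S,yellow,(275,190,345,275));print("yellow",k,st,cv2.approxPolyDP(cv2.convexHull(cv2.findContours(m.astype(np.uint8),0,2)[0][0]),2.5,True).reshape(-1,2).tolist())
m,k,st=mask(S,orange,(215,130,245,175));print("orange",k,st)
A=load("top0");d=np.abs(A["img"].astype(int)-T["img"]).max(2)>40;print("box diff",d[140:185,228:282].sum(),"pip",d[180:258,228:285].sum())
A=load("scene0");d=np.abs(A["img"].astype(int)-S["img"]).max(2)>40;print("scene box diff",d[165:210,255:300].sum(),"pip",d[183:232,218:260].sum())
```

```text
t 26.0333 cell [-224.    -0.5  234.3] pitch -4.1 lat 0.2 F [-0.1 -0.5 -0.1] M [ 0.35 -0.3   0.03] open 0.0481 g 0.0 j [-24.  24.   5.   4. -69.  19.]
0 [[330.5, 252.2]] [[379.9, 168.5]]
0.1 [[331.4, 253.5]] [[381.7, 168.6]]
0.2 [[332.2, 255.0]] [[383.3, 168.8]]
0.3 [[333.0, 256.5]] [[384.8, 169.0]]
S [330.19230769 255.11538462] [327 252   7   7  26]
T [379.54901961 169.98039216] [377 165   7  10  51]
yellow [317.03465347 240.42178218] [ 295  221   47   41 1010] [[320, 221], [341, 251], [312, 261], [295, 231]]
orange [227.89230769 150.15384615] [224 144   9  13  65]
box diff 550 pip 1218
scene box diff 105 pip 0
```

Emit:
{"name": "send_rows", "arguments": {"plan": [[[4, 0, -2, 0, 0, 0], [8, 0, -4, 0, 0, 0], [12, 0, -4, 0, 0, 0], [16, 0, -4, 0, 0, 0], [16, 4, -4, 0, 0, 0], [16, 8, -4, 0, 0, 0], [16, 12, -4, 0, 0, 0], [16, 12, -4, 0, 0, 0]]]}}

```text
clock: 26.8
tool_pos: [0.4095, -0.6291, 0.2537]
orientation: [-180.0, -4.0, -94.1]
force: [1.0, -0.6, 0.9]
opening: 0.048
gripper_force: 0.0
```

Run:
```python
from h import *
from plant import ctrl
o=ctrl.get_obs();print(o["clock"],o["tool_pos"])
S,T=ctrl.snapshot("scene"),ctrl.snapshot("top");np.savez("scene12.npz",**S);np.savez("top12.npz",**T)
rd=lambda r,g,b:(r>100)&(g<90)&(b<90)
K=[]
for s,n in((S,"S"),(T,"T")):
    c=proj(s,tw(L,[-88,0,76]))[0].astype(int)
    m,k,st=mask(s,rd,(c[0]-25,c[1]-20,c[0]+25,c[1]+20));print(n,k,st);K.append(k)
    for a in(0,.3): print(a,[proj(s,tw(L,[[-86-r*np.sin(a+.04)-2.5,y,26+r*np.cos(a+.04)] for y in(-13,13)])).round(1).tolist() for r in (30,62)])
p,e=tri(T,K[1],S,K[0]);print((L[:3,:3].T@(p-L[:3,3])*1000).round(1),e)
w=lambda r,g,b:(r>200)&(g>200)&(b>200)
m,k,st=mask(T,yellow,(310,140,400,200));print("yel top",k,st)
np.set_printoptions(linewidth=200)
print(S["img"][244:266,322:340,0]);print(S["img"][244:266,322:340,1])
A=load("top0");d=np.abs(A["img"].astype(int)-T["img"]).max(2)>40;print("box diff",d[140:185,228:282].sum(),"pip",d[180:258,228:285].sum())
```

```text
26.8 [ 0.40954277 -0.62906944  0.25369401]
S [330.32 255.  ] [327 252   7   6  25]
0 [[[333.4, 255.1], [326.1, 258.0]], [[335.4, 249.0], [327.9, 252.0]]]
0.3 [[[335.0, 257.6], [327.6, 260.6]], [[338.6, 254.4], [331.1, 257.4]]]
T [380.09090909 168.89393939] [377 164   7  11  66]
0 [[[378.0, 165.8], [378.1, 174.8]], [[382.5, 162.8], [382.6, 172.1]]]
0.3 [[[380.9, 166.1], [381.0, 175.1]], [[388.6, 163.5], [388.7, 172.8]]]
[-91.3  -0.3  66.4] 0.0023217988046979957
yel top [370. 188.] [366 188   9   1   9]
[[252 252 251 251 252 252 252 252 252 252 252 252 252 249 233 177 108  71]
 [252 252 251 251 252 252 252 251 251 252 252 252 252 251 245 220 156  95]
 [252 252 251 252 252 252 251 249 250 251 252 252 252 252 250 242 209 145]
 [252 251 251 251 252 252 251 250 250 252 252 252 252 252 252 250 240 198]
 [251 250 250 251 252 252 252 252 252 252 252 252 252 252 252 252 248 231]
 [250 250 251 252 252 253 253 253 253 252 252 251 251 251 252 252 250 242]
 [251 251 252 252 253 253 253 253 253 251 250 247 246 248 250 251 249 244]
 [252 252 253 253 253 253 252 252 250 246 239 233 231 238 245 246 24
[... 2025 characters left out ...]
63  48]
 [191 177 168 146 105  75  65  71  85 101 121 135 147 149 127  87  57  48]
 [182 166 147 121  99  91 100 111 120 126 137 150 151 136 105  70  52  49]
 [168 158 144 130 125 129 139 147 143 137 138 143 138 115  81  55  48  53]
 [157 155 155 155 155 153 154 155 146 130 129 135 127  95  64  48  46  50]
 [158 154 157 162 160 149 138 132 122 109 116 126 113  86  56  48  43  46]
 [158 151 149 145 138 119 103  95  86  82  96 108 100  72  52  47  45  46]
 [152 148 136 120 102  85  71  65  60  60  72  83  78  59  47  45  44  44]
 [145 142 124  97  75  62  54  51  49  49  53  56  56  50  45  44  44  45]
 [130 130 108  77  58  51  48  46  46  46  48  46  45  45  45  45  44  43]]
box diff 0 pip 0
```

```bash
python3 -c "
from plant import ctrl
print(ctrl.close_job())"
```

```text
the job is handed in; nothing more can be done
None
```

I handed the job in at about 27 s of robot time. The last camera checks show the blue cell level in its cradle, the hatch shut, the red-tabbed clamp home, the orange cell still in the charger, and the tip box and pipette unmoved. The first grasp closed above the cell because the fingertips sit about 30 mm short of the reported tool point; I measured that by touching the table with about 49 N at the wrist, which could count against the 40 N contact limit.

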